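# Close up the loaded bucket trap

### The job

The green trap body on the test stand has its bucket loaded and must be closed up. Slide the steel lid forward out from under the yellow lip of its parking tray, set it gently and squarely on the open trap body, then swing the red bail clamp all the way down onto the lid and let go. Leave the check valve, the two spare caps and the catch box with its funnel as they are.

Things in the scene. Friction and masses are not known exactly. Their poses are not given: they have to be found in the camera images.
- tray: Fixed blue parking tray, 205 x 148 mm. Origin at table level under the lid's parked centre; its open front is towards tray -x: the lid slides that way. Floor 6 mm above the table, x = -130 to +75 mm; side rails 14 mm high, inner faces at y = +-69 mm; yellow back wall at x = +67 mm, yellow lip over x = +25 to +75 mm.
- lip_edge (a point): Middle of the lip's front edge, on its top: tray x = +25 mm, 34 mm above the table. The lip is 4 mm thick, underside 30 mm above the table. About 35 mm of the lid's rear lies under it: the lid must slide at least 40 mm forward (tray -x) from the tray origin, flat on the floor, before it can rise.
- lid: Loose stainless lid, 0.4 to 0.7 kg: spigot of 80 mm diameter, 0 to 8 mm above its origin, then a disc of 120 mm diameter, 8 to 16 mm, then a round black knob of 28 mm diameter, 16 to 52 mm. Origin at the centre of the spigot's underside; z up. It starts flat on the tray floor (origin 6 mm above the table), up to 12 mm forward of the tray origin.
- lid_knob (a point): Point on the axis of the lid's black knob, 40 mm above the lid's origin (24 mm above the disc's top face): a good height to grip.
- trap: Fixed green trap body in its stand: open round bowl, 116 mm outer, 92 mm bore diameter, rim 88 mm above the table. Origin at table level under the bowl's centre. The bail is hinged behind it (trap +x) and closes towards trap -x. Hinge cheeks 112 mm high stand at x = +74, y = +-56 mm; pipe stubs reach y = +-92 mm, 45 mm above the table.
- trap_rim (a point): Centre of the trap's open mouth, level with the rim, 88 mm above the table. With the lid properly on, the spigot hangs in the bore with 6 mm play all round, the disc lies on the rim and the lid's origin is on the trap's axis, 80 mm above the table. The brass bucket inside reaches 70 mm above the table.
- bail (a joint): Angle of the red bail clamp in rad. 0: level, closed, on the seated lid (without a lid it goes down to -0.1). Grows as it swings up and back: pi/2 upright, 2.0 its stop. Starts at 1.62 to 1.85, clear of the mouth, its top then 271 mm above the table. A friction hinge keeps it where it is left; moving it takes about 2 to 4 N at the crossbar.
- bail_hinge (a point): On the hinge axis of the bail, midway between the cheeks: trap x = +72 mm, y = 0, 102.5 mm above the table. The axis runs along trap y.
- bail_bar (a point): Middle of the crossbar of the bail, a U of 12 mm round bar: two legs 84 mm apart (centre lines) pass either side of the knob; the crossbar joins them, parallel to trap y. In trap axes it lies at the hinge + 162 mm x (-cos(angle), 0, sin(angle)); closed, its centre line is 30 mm beyond the disc's edge.
- valve: Brass check valve lying loose, 120 mm long along its x, 50 mm wide, 70 mm high; origin under its middle. Bystander.
- cap_a: Loose spare stainless cap without knob, 84 mm diameter, 20 mm high; origin at the centre of its underside. Bystander.
- cap_b: A second spare cap of the same kind and size. Bystander.
- catch_box: Fixed grey cast-iron catch box, 170 x 150 x 85 mm, with a 120 mm aluminium funnel in a bracket above it, top 235 mm above the table; origin under the box's centre. Bystander.
Things that resemble listed ones, but are neither listed nor needed, are in the scene too. Of the things that look like the lid, the larger one is meant.

How it is judged (in metres and radians):
On the way, in this order (a step that is already met when the one before it is completed fails the run):
1. the lid has been slid forward, clear of the lip (x of lid in the frame of tray below -0.036 m).
2. the lid lies squarely on the trap body, with the bail still up (horizontal distance between lid and trap below 0.009 m and z of lid in the frame of trap below 0.083 m and angle between lid's own z axis and vertical below 0.05 rad and value of joint bail above 0.8 rad), for 0.2 s.
At the end, for the whole second after the job is handed in: The lid lies at rest on the trap body, centred within 9 mm, its disc within 3 mm of flush on the rim and level within 0.05 rad, and the bail clamp is down on it (bail angle below 0.05 rad) (horizontal distance between lid and trap below 0.009 m and z of lid in the frame of trap between 0.077 and 0.083 m and angle between lid's own z axis and vertical below 0.05 rad and value of joint bail below 0.05 rad and linear speed of lid below 0.02 m/s); the robot touches nothing.
It fails at once if the lid is dropped or slammed onto the trap body (moving faster than 0.45 m/s close above its seat) (linear speed of lid above 0.45 m/s and horizontal distance between lid and trap below 0.03 m and z of lid in the frame of trap below 0.1 m).
It fails at once if the check valve is moved by more than 30 mm (distance of valve from where it was at the start of the episode above 0.03 m).
It fails at once if a spare cap is moved by more than 30 mm (distance of any of cap_a, cap_b from where it was at the start of the episode above 0.03 m).
It fails at once if the catch box or its funnel is struck with more than 20 N (contact force between catch_box and the arm above 20 N or contact force between catch_box and the fingers above 20 N or contact force between catch_box and lid above 20 N).
It also fails if it takes over 72 s, if anything falls off the work surface, if the arm or the gripper's body presses on something with over 40 N, if the wrist force passes 120 N, or if a joint passes its speed limit or range.

### The arm

A 6-joint arm with a two-finger parallel gripper is mounted at the origin on the work surface. World frame = base frame: x ahead of the robot, y to its left, z up, the work surface at z = 0. Lengths are in mm, angles in rad, forces in N, time in s.
With the tool pointing down it reaches from about 325 to 775 mm from the base axis. Payload 5.5 kg.
Tool frame: the origin (TCP) lies between the finger pads; the fingertips stand 22 mm ahead of it and the grasp point (between the pads) lies 3 mm ahead of it; z points along the fingers, y is the direction in which the jaws open and shut (so a half turn about z gives the same grasp; the last joint's range is limited). The gripper opens to 88 mm and grips with 3 to 60 N. Pads are 20 mm wide; open, the fingers measure 115 mm over their backs; the gripper's body (75 mm by 178 mm) begins 61 mm behind the grasp point.
Start: joints at [-1.294, 0.091, 1.231, -0, 1.82, -0.057], TCP at [196.581, -566.897, 244.631] pointing down, gripper open.
Joint ranges: [-2.87, 2.87], [-0.86, 2.18], [0.17, 2.46], [-1.51, 4.65], [0.06, 2.69], [-2.65, 2.65]. Speed limits (rad/s): [2.57, 2.57, 3.01, 3.14, 3.14, 3.14].

### API

Orientations are given as [roll, pitch, yaw] about the fixed x, y, z axes, in that order (R = Rz(yaw) Ry(pitch) Rx(roll)).
In Python, from rig import status, eyes, finish_job gives the robot as it stands.
- The arm moves only by the shell command python3 -m crank 'ROWS'. ROWS is JSON, a list of rows, each a list of 7 numbers: the shift along the tool's x, y, z in m, then the turn, a rotation vector about the tool's x, y, z in rad, then the closure in counts, from 0 (fully open) to 255 (shut). A call has 1 to 10 rows; each row shifts and turns the commanded pose from where the row before left it, along the tool's axes as they then stand; what a row does not reach is not made up. A row lasts 1/12 s, in which the tool goes at most 41.7 mm and 7.16 degrees, less where a joint would pass 70% of its speed; a pose out of reach is approached as far as the arm can. A call with a gripper value outside its range is refused whole. The fingers move at their own pace and stop on an object; the grip force is fixed at half the most. Time passes only in rows, so rows that do not move let the fingers close. It gives the time, the measured TCP pose, the force and the opening at its end, in the units of the state.
- status.sense(): the state, without advancing time (a new reading comes with each control period).
- eyes.get_image(name): name is "scene" or "top" or "wrist"; returns the picture (384x512x3 uint8, blue, green, red); there is no depth.
- eyes.get_calibration(name): a dict with "fx", "fy", "cx", "cy" (pixels), "rvec" (rotation vector, rad) and "tvec" (3), from world to camera coordinates, as OpenCV has them. Camera axes: x right, y down, z forward; pixel columns grow to the right and rows downward; lengths in mm; the calibration is good to about 2 mm. A picture is of the moment at which its call begins: read the wrist's pose just before it. get_calibration takes no time and is no camera call; for the wrist camera it gives the pose at the moment of the call.
- finish_job(): hands the job in, once; it reports no verdict.
The state is a dict: "time_s": time; "joint_pos": joint angles; "joint_vel": joint speeds; "joint_efforts": joint torques, N m; "ee_pos": TCP position; "tcp_rot": TCP orientation; "contact_force": force on the tool from outside, world axes, zero at the start; "ft_torque": the same for the moment, N m; "grip_width": opening from 0.0 (shut) to 1.0 (fully open).
Only numpy, scipy, OpenCV 4.12 (cv2) and the standard library are available. Lean on these libraries where they do the work, as an engineer would, in place of code of your own. Each camera call takes 0.05 s, during which the arm holds its last target.

## Working session

There is one attempt and no reset: what is moved stays moved. The work goes in short steps, Python scripts to look and compute and a shell command to move; the robot and the scene stay as the last step left them, time stands still between calls to the robot, and variables do not carry over. Pictures are saved under pics/ and viewed, and the job is handed in when it is done.

```bash
ls; mkdir -p pics
python3 - <<'E'
from rig import status, eyes
import cv2
print(status.sense())
for n in ("scene","top","wrist"):
    c=eyes.get_calibration(n); print(n,c)
    cv2.imwrite(f"pics/{n}0.png",eyes.get_image(n))
E
```

```text
pics
{'time_s': 0.0, 'joint_pos': array([-1.29371497e+00,  9.18742470e-02,  1.23187244e+00, -1.51676349e-05,
        1.81977431e+00, -5.67188060e-02]), 'joint_vel': array([ 8.22060913e-05, -5.51374433e-04,  1.93993099e-04,  2.10309668e-04,
       -1.32482167e-03, -5.68462799e-04]), 'joint_efforts': array([ 3.12527800e-04, -4.46451724e+01, -4.06441283e+01,  6.97546103e-02,
        2.93232291e-02, -1.50388205e-04]), 'ee_pos': array([ 196.49785079, -566.65366769,  243.5052064 ]), 'tcp_rot': array([-3.13966658e+00, -9.46311108e-05,  3.33796351e-01]), 'contact_force': array([-0.09126737, -0.34212754,  0.18049528]), 'ft_torque': array([-0.01638058,  0.07588956,  0.00310556]), 'grip_width': 0.9988703510521806}
scene {'fx': 347.48052450195786, 'fy': 347.48052450195786, 'cx': 254.68563765038104, 'cy': 189.97732356395147, 'rvec': array([ 0.82009075,  2.41038243, -1.28280428]), 'tvec': array([ 453.82072955, -129.29677824, 1519.72919798])}
top {'fx': 490.39376198461105, 'fy': 490.39376198461105, 'cx': 252.0670391110188, 'cy': 189.126494296283, 'rvec': array([ 2.13856294, -2.08323318,  0.19607395]), 'tvec': array([  42.96565703,  607.94547748, 1539.92887596])}
wrist {'fx': 280.8643597319069, 'fy': 280.8643597319069, 'cx': 254.67428097289934, 'cy': 192.5579271621049, 'rvec': array([-2.36046364,  1.67802997,  0.24602101]), 'tvec': array([-599.6421967 ,  -35.51457532,  391.43559065])}
```

View pics/scene0.png

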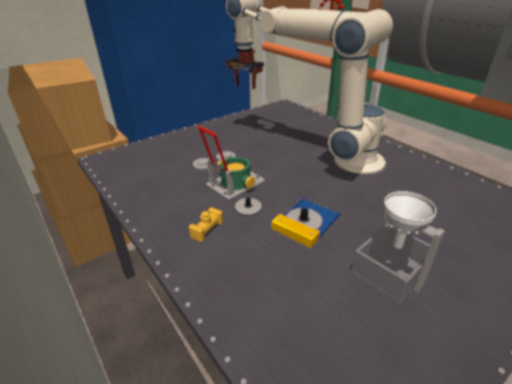

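View pics/top0.png

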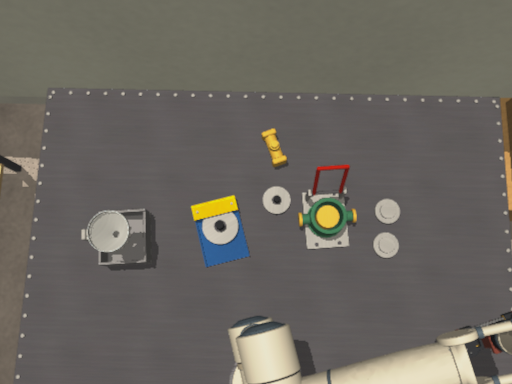

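View pics/wrist0.png

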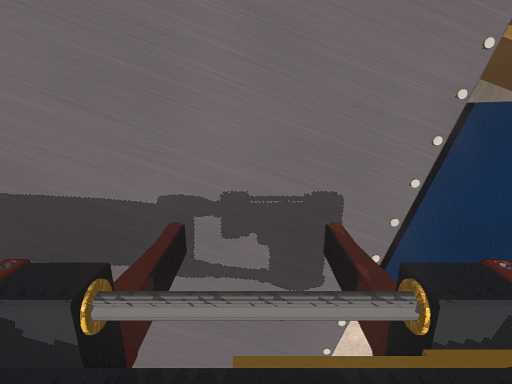

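The top view shows these candidates for the lid:
- the disc with a black knob in the blue tray, at (220,226), which is the larger one
- a loose, smaller disc with a black knob at (277,200), a decoy
- spare caps without knobs at (387,211) and (386,245)

I choose (220,226) and check it in a close crop.

```bash
cat > h.py <<'E'
import numpy as np, cv2
from rig import status, eyes
def ray(c,uv):
    R=cv2.Rodrigues(np.array(c["rvec"]))[0]; t=np.array(c["tvec"])
    C=-R.T@t; d=R.T@np.array([(uv[0]-c["cx"])/c["fx"],(uv[1]-c["cy"])/c["fy"],1]); return C,d
def onz(c,uv,z):
    C,d=ray(c,uv); return C+d*(z-C[2])/d[2]
def proj(c,P):
    return cv2.projectPoints(np.array(P,float).reshape(-1,3),np.array(c["rvec"]),np.array(c["tvec"]),np.array([[c["fx"],0,c["cx"]],[0,c["fy"],c["cy"]],[0,0,1]]),None)[0].reshape(-1,2)
E
python3 - <<'E'
import cv2,numpy as np
im=cv2.imread("pics/top0.png")
cv2.imwrite("pics/topcrop.png",cv2.resize(im[120:280,180:380],None,fx=4,fy=3.75 if 0 else 4,interpolation=cv2.INTER_CUBIC)[:600])
E
```

```text
(no output)
```

View pics/topcrop.png

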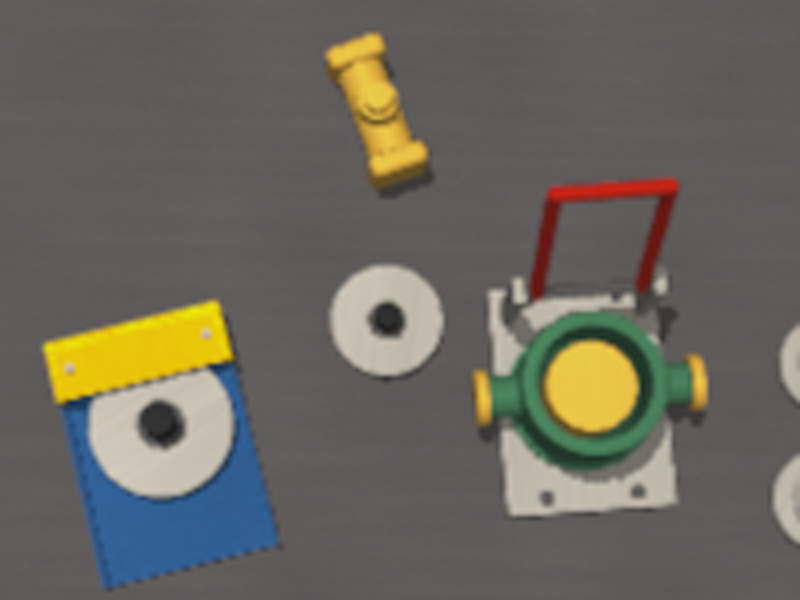

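The crop shows the larger lid in the blue tray at about (220,225), its rear under the yellow lip. The decoy is at (276,200). The trap mouth is at about (328,216), with the bail up behind it. Now I measure.

Run:
```python
from h import *
c=eyes.get_calibration("top"); im=cv2.imread("pics/top0.png")
f=lambda p:((p[0]+.5)/4+180-.5,(p[1]+.5)/4+120-.5)
for n,p,z in [("lipBL",(43,345),34),("lipBR",(218,300),34),("lipFL",(59,404),34),("lipFR",(233,360),34),("frL",(107,590),14),("frR",(281,545),14),("knob",(158,420),58),
 ("decoyL",(329,320),16),("decoyR",(444,320),16),("bar1",(553,192),267),("bar2",(674,186),267),("brass",(591,387),70)]:
    print(n,onz(c,f(p),z).round(1))
hsv=cv2.cvtColor(im,cv2.COLOR_BGR2HSV)
g=cv2.inRange(hsv,(60,80,30),(90,255,255)); 
# green outer: restrict to bowl, fit circle in rim plane from hull of green
ys,xs=np.nonzero(g); print(len(xs),xs.min(),xs.max(),ys.min(),ys.max())
# disc of lid
l=((hsv[...,1]<40)&(hsv[...,2]>150)).astype(np.uint8)
n,lab,st,ce=cv2.connectedComponentsWithStats(l)
for i in range(1,n):
    if st[i,4]>300: print(st[i],ce[i].round(1))
```

```text
lipBL [550.5 261.4  34. ]
lipBR [591.9 118.2  34. ]
lipFL [501.8 245.7  34. ]
lipFR [542.  104.2  34. ]
frL [353.  201.5  14. ]
frR [393.1  60.7  14. ]
knob [487.8 162.   58. ]
decoyL [580.7  25.9  16. ]
decoyR [583.1 -70.1  16. ]
bar1 [ 632.5 -130.7  267. ]
bar2 [ 639.1 -216.9  267. ]
brass [ 521.8 -184.9   70. ]
779 303 352 198 236
[263 186  28  28 516] [276.  199.5]
[375 199  25  24 465] [387.2 210.7]
[  90  210   39   54 1201] [109.3 231.8]
[202 213  36  31 759] [220.2 228.3]
[305 228  44  21 479] [325.3 240.4]
[374 233  25  25 489] [385.8 244.7]
[255 333  22  48 520] [266.2 356.5]
```

```bash
cat >> h.py <<'E'
from scipy.spatial.transform import Rotation as Rt
def tool(target,yaw=None):
    s=status.sense(); R=Rt.from_euler("xyz",s["tcp_rot"]); 
    print("pos",s["ee_pos"].round(1),"rot",s["tcp_rot"].round(3),"t",round(s["time_s"],2),"F",s["contact_force"].round(1),"w",round(s["grip_width"]*88,1))
    d=R.inv().apply(np.array(target)-s["ee_pos"]); print("tool shift mm",d.round(1))
    if yaw is not None:
        Rd=Rt.from_euler("xyz",[np.pi,0,yaw]); print("turn tool",(R.inv()*Rd).as_rotvec().round(3))
        print("shift after turn",Rd.inv().apply(np.array(target)-s["ee_pos"]).round(1))
E
python3 - <<'E'
from h import *
c=eyes.get_calibration("wrist"); s=status.sense()
C,d=ray(c,(c["cx"],c["cy"])); R=Rt.from_euler("xyz",s["tcp_rot"])
print("cam in tool",R.inv().apply(C-s["ee_pos"]).round(1),R.inv().apply(d).round(3))
tool([470,157,200],0.285)
E
```

```text
cam in tool [  78.2    0.  -141. ] [-0.286  0.001  0.958]
pos [ 196.5 -566.7  243.7] rot [-3.14  -0.     0.334] t 0.15 F [ 0.1 -0.3  0.7] w 87.5
tool shift mm [ 495.5 -594.1   44.7]
turn tool [-0.002 -0.     0.049]
shift after turn [ 465.9 -617.6   43.7]
```

```bash
R='[0,0,0,0,0,-0.1237,0]'; python3 -m crank '[[0,0,0,0,0,-0.1237,0],[0,0,0,0,0,-0.1237,0],[0,0,0,0,0,-0.1237,0],[0,0,0,0,0,-0.1237,0],[0,0,0,0,0,-0.1237,0],[0,0,0,0,0,-0.1237,0],[0,0,0,0,0,-0.1237,0],[0,0,0,0,0,-0.1237,0],[0,0,0,0,0,-0.1237,0],[0,0,0,0,0,-0.1237,0]]'
python3 -m crank '[[0,0,0,0,0,-0.1237,0],[0,0,0,0,0,-0.1237,0],[0,0,0,0,0,-0.1237,0],[0,0,0,0,0,-0.1237,0],[0,0,0,0,0,-0.1237,0],[0,0,0,0,0,-0.1237,0],[0,0,0,0,0,-0.1237,0],[0,0,0,0,0,-0.1237,0],[0,0,0,0,0,-0.1237,0],[0,0,0,0,0,-0.1237,0]]'
python3 -m crank '[[0,0,0,0,0,-0.1237,0],[0,0,0,0,0,-0.1237,0],[0,0,0,0,0,-0.1237,0],[0,0,0,0,0,-0.1237,0],[0,0,0,0,0,-0.1237,0],[0,0,0,0,0,0,0]]'
python3 - <<'E'
from h import *
tool([470,157,200],3.427)
E
```

```text
time_s: 0.98
ee_pos: [196.6, -566.8, 244.2]
tcp_rot: [-3.141, -0.001, 1.577]
contact_force: [-0.2, 1.0, 0.5]
grip_width: 0.997
time_s: 1.82
ee_pos: [196.6, -566.8, 244.1]
tcp_rot: [3.141, -0.0, 2.814]
contact_force: [0.3, -0.1, 0.9]
grip_width: 1.0
time_s: 2.32
ee_pos: [331.4, -499.5, 236.0]
tcp_rot: [-3.112, -0.065, -3.089]
contact_force: [0.1, 0.6, -0.7]
grip_width: 1.002
pos [ 331.4 -499.5  236. ] rot [-3.112 -0.065 -3.089] t 2.32 F [ 0.1  0.6 -0.7] w 88.1
tool shift mm [-174.8  648.8    5.7]
turn tool [-0.022 -0.068 -0.232]
shift after turn [-317.8  590.9   36. ]
```

```bash
python3 -m crank '[[-0.02,0.03,0,0,0,0,0],[-0.02,0.03,0,0,0,0,0],[-0.02,0.03,0,0,0,0,0]]'
python3 - <<'E'
from h import *
print(status.sense()["joint_pos"].round(3))
tool([470,157,200],3.427)
E
```

```text
time_s: 2.57
ee_pos: [382.2, -409.9, 229.8]
tcp_rot: [-3.11, -0.066, -3.101]
contact_force: [-0.2, 0.1, -1.0]
grip_width: 0.998
[-0.84  -0.     1.353 -0.073  1.806 -2.469]
pos [ 382.2 -409.9  229.8] rot [-3.11  -0.066 -3.101] t 2.57 F [-0.2  0.1 -1. ] w 87.8
tool shift mm [-112.6  563.2    4.7]
turn tool [-0.023 -0.069 -0.243]
shift after turn [-243.8  519.2   29.8]
```

```bash
python3 -m crank '[[-0.008,0.040,0,0,0,0,0],[-0.008,0.040,0,0,0,0,0],[-0.008,0.040,0,0,0,0,0],[-0.008,0.040,0,0,0,0,0],[-0.008,0.040,0,0,0,0,0],[-0.008,0.040,0,0,0,0,0],[-0.008,0.040,0,0,0,0,0],[-0.008,0.040,0,0,0,0,0],[-0.008,0.040,0,0,0,0,0],[0,0,0,0,0,0,0]]'
python3 - <<'E'
from h import *
tool([470,157,200],3.427)
E
```

```text
time_s: 3.4
ee_pos: [438.1, -42.6, 213.7]
tcp_rot: [-3.113, -0.065, -3.092]
contact_force: [0.2, 0.4, -0.2]
grip_width: 1.003
pos [438.1 -42.6 213.7] rot [-3.113 -0.065 -3.092] t 3.4 F [ 0.2  0.4 -0.2] w 88.3
tool shift mm [-42.5 198.    5.2]
turn tool [-0.021 -0.069 -0.235]
shift after turn [-86.8 182.5  13.7]
```

```bash
python3 -m crank '[[0,0,0,-0.007,-0.023,-0.078,0],[0,0,0,-0.007,-0.023,-0.078,0],[0,0,0,-0.007,-0.023,-0.079,0],[-0.0175,0.0365,0,0,0,0,0],[-0.0175,0.0365,0,0,0,0,0],[-0.0175,0.0365,0,0,0,0,0],[-0.0175,0.0365,0,0,0,0,0],[-0.0175,0.0365,0,0,0,0,0],[0,0,0,0,0,0,0]]'
python3 - <<'E'
from h import *
tool([470,157,200],3.427)
cv2.imwrite("pics/w1.png",eyes.get_image("wrist"))
E
```

```text
time_s: 4.15
ee_pos: [471.8, 156.2, 212.6]
tcp_rot: [-3.141, -0.001, -2.858]
contact_force: [0.4, 0.4, 0.2]
grip_width: 1.001
pos [471.8 156.2 212.6] rot [-3.141e+00 -1.000e-03 -2.858e+00] t 4.15 F [0.4 0.4 0.2] w 88.0
tool shift mm [ 1.5  1.3 12.6]
turn tool [-0.001 -0.001 -0.002]
shift after turn [ 1.6  1.3 12.6]
```

View pics/w1.png

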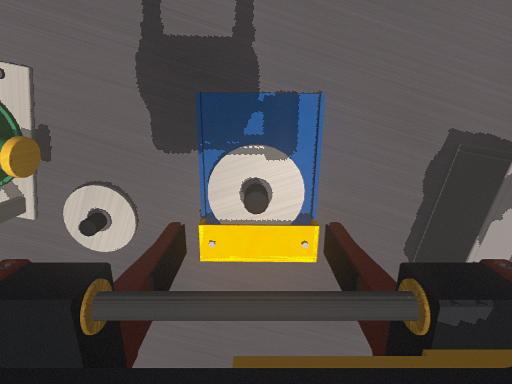

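Run:
```python
from h import *
from scipy.optimize import least_squares
im=cv2.imread("pics/w1.png"); c=eyes.get_calibration("wrist")
hsv=cv2.cvtColor(im,cv2.COLOR_BGR2HSV)
m=((hsv[...,1]<60)&(hsv[...,2]>110)).astype(np.uint8); m[:,:190]=0; m[:,320:]=0; m[:140]=0; m[222:]=0
cn=max(cv2.findContours(m,cv2.RETR_EXTERNAL,cv2.CHAIN_APPROX_NONE)[0],key=len).reshape(-1,2)
cn=cn[(cn[:,1]<215)]
P=np.array([onz(c,p,22)[:2] for p in cn]); P=P[:]
r=least_squares(lambda q:np.hypot(*(P-q[:2]).T)-60,[488,162],loss="soft_l1"); print("lid",r.x,np.abs(r.fun).mean(),len(P))
r3=least_squares(lambda q:np.hypot(*(P-q[:2]).T)-q[2],[488,162,60],loss="soft_l1"); print(r3.x)
for n,p,z in [("lipFL",(200,222),34),("lipFR",(318,222),34),("railL",(198,93),14),("railR",(324,93),14)]: print(n,onz(c,p,z).round(1))
cv2.imwrite("pics/w1c.png",cv2.resize(im[80:270,180:340],None,fx=3,fy=3,interpolation=cv2.INTER_CUBIC))
print(proj(c,[[*r.x,58],[*r.x,46]]))
```

```text
lid [492.31904565 160.17752689] 0.5102332445085357 181
[491.54803917 159.96648436  59.28416415]
lipFL [542.5 103.6  34. ]
lipFR [501.8 242.4  34. ]
railL [397.5  63.7  14. ]
railR [357.2 201.8  14. ]
[[255.74228348 203.33980761]
 [255.7388077  199.99662447]]
```

View pics/w1c.png

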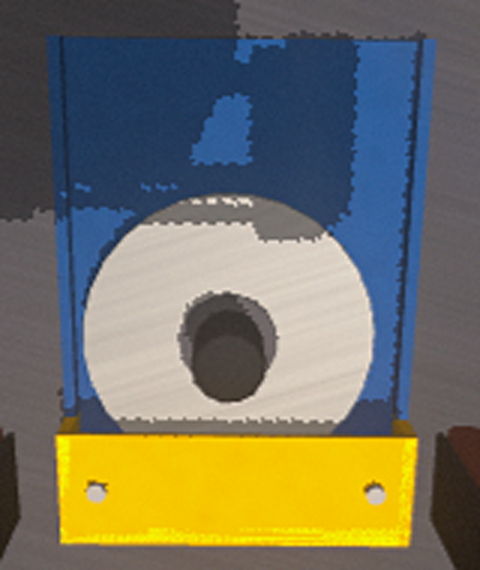

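Run:
```python
from h import *
c=eyes.get_calibration("wrist")
ax=np.array([np.cos(.285),np.sin(.285)])
k=onz(c,(256,202.3),58); e=onz(c,(255.7,144.7),22); print(k,e[:2]+60*ax)
L=onz(c,(180+83/3-.3,80+335/3),22);Rr=onz(c,(180+374/3-.3,80+335/3),22);print(L,Rr,(L+Rr)/2,np.hypot(*(L-Rr)[:2]))
o=(np.array([542.5,103.6])+[501.8,242.4])/2; print("tray o",o-25*ax)
tool([491.5,160.3,43+6],3.427)
```

```text
[491.07001616 160.10979539  58.        ] [491.96388072 160.03982195]
[506.20892434 102.1627739   22.        ] [472.65601922 216.77144698  22.        ] [489.43247178 159.46711044  22.        ] 119.41920024098636
tray o [498.15845868 165.97106372]
pos [471.7 153.5 212.7] rot [-3.139e+00 -2.000e-03 -2.859e+00] t 4.2 F [-0.1  0.6  0.7] w 88.0
tool shift mm [-21.2   1.4 163.7]
turn tool [-0.003 -0.002 -0.002]
shift after turn [-20.9   1.  163.7]
```

```bash
python3 -m crank '[[-0.02,0.001,0,0,0,0,0],[0,0,0.03,0,0,0,0],[0,0,0.03,0,0,0,0],[0,0,0.03,0,0,0,0],[0,0,0,0,0,0,0],[0,0,0,0,0,0,0]]'
python3 - <<'E'
from h import *
for i in range(3):
    tool([491.2,160.1,49],3.427)
    im=eyes.get_image("wrist")
cv2.imwrite("pics/w2.png",im)
c=eyes.get_calibration("wrist")
print(proj(c,[[491.2,160.1,58]]))
E
```

```text
time_s: 4.7
ee_pos: [490.0, 155.7, 122.2]
tcp_rot: [-3.138, -0.004, -2.865]
contact_force: [-0.4, -0.2, 0.3]
grip_width: 1.0
pos [490.  155.7 122.2] rot [-3.138 -0.004 -2.865] t 4.7 F [-0.4 -0.2  0.3] w 88.0
tool shift mm [-2.7  4.2 73.2]
turn tool [-0.003 -0.004 -0.009]
shift after turn [-2.4  3.9 73.2]
pos [491.1 156.2 124.6] rot [-3.138 -0.    -2.865] t 4.75 F [0.4 1.  0.3] w 87.8
tool shift mm [-1.1  4.  75.5]
turn tool [-0.004 -0.    -0.008]
shift after turn [-1.2  3.7 75.6]
pos [491.8 156.6 125.8] rot [-3.138e+00  2.000e-03 -2.864e+00] t 4.8 F [ 0.5 -0.   0.6] w 88.0
tool shift mm [-0.2  3.8 76.8]
turn tool [-0.004  0.002 -0.008]
shift after turn [-0.4  3.5 76.8]
[[259.23248858 211.977911  ]]
```

View pics/w2.png

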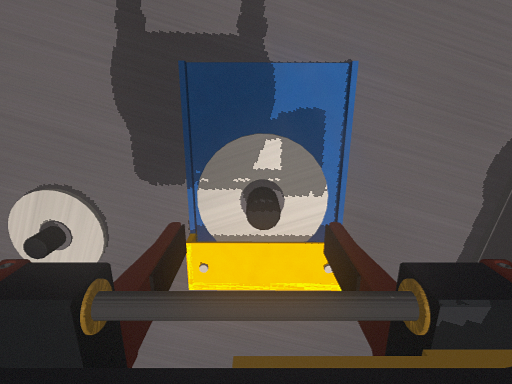

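```bash
python3 -m crank '[[0,0.0045,0,0,0,0,0],[0,0,0.03,0,0,0,0],[0,0,0,0,0,0,0],[0,0,0,0,0,0,0],[0,0,0,0,0,0,0]]'
python3 - <<'E'
from h import *
tool([491.2,163,49],3.427)
im=eyes.get_image("wrist")
cv2.imwrite("pics/w3.png",im)
c=eyes.get_calibration("wrist")
print(proj(c,[[491.2,163,58]]))
tool([491.2,163,49],3.427)
E
```

```text
time_s: 5.27
ee_pos: [490.0, 161.7, 94.9]
tcp_rot: [-3.138, 0.001, -2.863]
contact_force: [-0.5, -0.3, -0.2]
grip_width: 1.001
pos [490.  161.7  94.9] rot [-3.138e+00  1.000e-03 -2.863e+00] t 5.27 F [-0.5 -0.3 -0.2] w 88.1
tool shift mm [-1.5  1.  45.9]
turn tool [-0.003  0.001 -0.007]
shift after turn [-1.5  0.9 45.9]
[[256.24849159 229.83647177]]
pos [490.3 161.8  95.3] rot [-3.138e+00  2.000e-03 -2.863e+00] t 5.32 F [-0.1 -0.4  0.2] w 88.1
tool shift mm [-1.2  1.1 46.3]
turn tool [-0.003  0.002 -0.007]
shift after turn [-1.2  0.9 46.3]
```

View pics/w3.png

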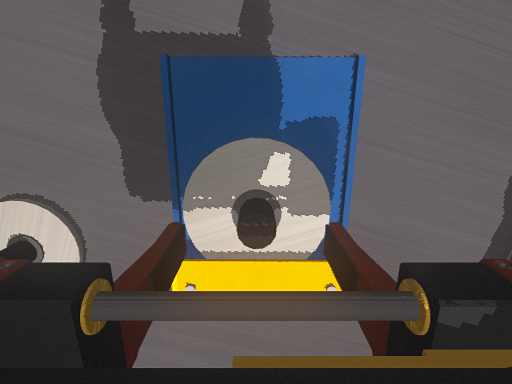

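The knob is at (257,229), against a predicted (256,230), so it is centred between the fingers. I go down and close.

```bash
python3 -m crank '[[-0.001,0.0005,0.02,0,0,0,0],[0,0,0.02,0,0,0,0],[0,0,0.006,0,0,0,0],[0,0,0,0,0,0,0],[0,0,0,0,0,0,0],[0,0,0,0,0,0,0]]'
python3 -m crank '[[0,0,0,0,0,0,255],[0,0,0,0,0,0,255],[0,0,0,0,0,0,255],[0,0,0,0,0,0,255],[0,0,0,0,0,0,255],[0,0,0,0,0,0,255],[0,0,0,0,0,0,255],[0,0,0,0,0,0,255]]'
python3 - <<'E'
from h import *
tool([491.2,163,49],3.427)
im=eyes.get_image("wrist")
cv2.imwrite("pics/w4.png",im)
E
```

```text
time_s: 5.82
ee_pos: [491.4, 162.4, 49.3]
tcp_rot: [-3.138, 0.002, -2.863]
contact_force: [-0.7, 0.9, 0.1]
grip_width: 1.002
time_s: 6.48
ee_pos: [490.5, 162.1, 47.5]
tcp_rot: [-3.138, -0.0, -2.863]
contact_force: [0.3, 0.0, -0.4]
grip_width: 0.425
pos [490.5 162.1  47.5] rot [-3.138 -0.    -2.863] t 6.48 F [ 0.3  0.  -0.4] w 37.4
tool shift mm [-0.9  0.6 -1.5]
turn tool [-0.003 -0.    -0.007]
shift after turn [-0.9  0.6 -1.5]
```

View pics/w4.png

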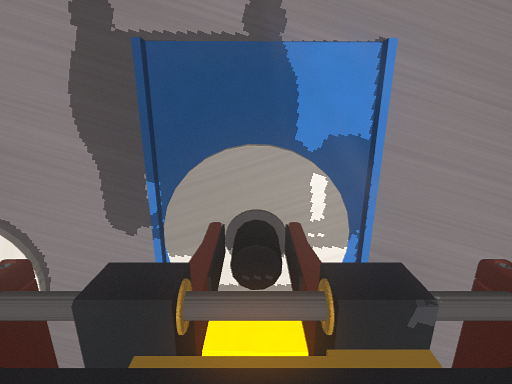

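Still closing at 37 mm, with the knob centred between the fingers. I keep closing.

```bash
python3 -m crank '[[0,0,0,0,0,0,255],[0,0,0,0,0,0,255],[0,0,0,0,0,0,255],[0,0,0,0,0,0,255],[0,0,0,0,0,0,255]]'; python3 -m crank '[[0,0,0,0,0,0,255],[0,0,0,0,0,0,255],[0,0,0,0,0,0,255]]'
python3 - <<'E'
from h import *
tool([491.2,163,49],3.427)
E
```

```text
time_s: 6.95
ee_pos: [490.4, 162.3, 47.5]
tcp_rot: [-3.139, -0.0, -2.863]
contact_force: [-0.0, 1.7, 0.7]
grip_width: 0.317
time_s: 7.2
ee_pos: [490.4, 162.3, 47.5]
tcp_rot: [-3.139, -0.0, -2.863]
contact_force: [-0.6, 1.4, -1.6]
grip_width: 0.309
pos [490.4 162.3  47.5] rot [-3.139 -0.    -2.863] t 7.2 F [-0.6  1.4 -1.6] w 27.2
tool shift mm [-0.9  0.5 -1.5]
turn tool [-0.003 -0.    -0.007]
shift after turn [-0.9  0.5 -1.5]
```

Gripped: 27 mm against the knob's 28 mm. Now I slide 48 mm forward, along tool +x.

```bash
python3 -m crank '[[0.004,0,0,0,0,0,255],[0.008,0,0,0,0,0,255],[0.012,0,0,0,0,0,255],[0.012,0,0,0,0,0,255],[0.010,0,0,0,0,0,255],[0.006,0,0,0,0,0,255],[0,0,0,0,0,0,255],[0,0,0,0,0,0,255],[0,0,0,0,0,0,255]]'
python3 - <<'E'
from h import *
tool([491.2,163,49],3.427)
im=eyes.get_image("wrist")
cv2.imwrite("pics/w5.png",im)
E
```

```text
time_s: 7.95
ee_pos: [439.9, 147.5, 47.5]
tcp_rot: [-3.138, -0.002, -2.863]
contact_force: [-4.2, -1.6, 1.7]
grip_width: 0.315
pos [439.9 147.5  47.5] rot [-3.138e+00 -2.000e-03 -2.863e+00] t 7.95 F [-4.2 -1.6  1.7] w 27.8
tool shift mm [-53.5   0.8  -1.6]
turn tool [-0.004 -0.002 -0.007]
shift after turn [-53.5   0.4  -1.5]
```

View pics/w5.png

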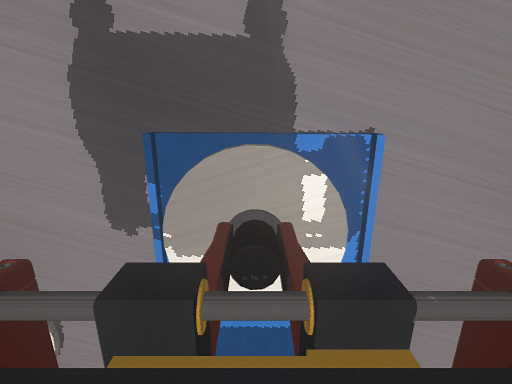

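```bash
python3 -m crank '[[0,0,-0.01,0,0,0,255],[0,0,-0.025,0,0,0,255],[0,0,-0.03,0,0,0,255],[0,0,-0.03,0,0,0,255],[0,0,-0.025,0,0,0,255],[0,0,-0.01,0,0,0,255],[0,0,0,0,0,0,255],[0,0,0,0,0,0,255]]'
python3 - <<'E'
from h import *
im=eyes.get_image("top"); cv2.imwrite("pics/t2.png",im)
a=cv2.resize(im[180:260,290:370],None,fx=7,fy=7,interpolation=cv2.INTER_CUBIC); cv2.imwrite("pics/t2c.png",a)
tool([440,147,175],3.427)
E
```

```text
time_s: 8.67
ee_pos: [440.6, 148.3, 176.7]
tcp_rot: [-3.138, -0.001, -2.863]
contact_force: [0.6, -0.1, -5.2]
grip_width: 0.313
pos [440.  148.2 175.5] rot [-3.138e+00 -3.000e-03 -2.863e+00] t 8.72 F [ 0.3  1.4 -5.2] w 27.4
tool shift mm [ 0.3 -1.1  0.5]
turn tool [-0.003 -0.003 -0.007]
shift after turn [ 0.3 -1.1  0.5]
```

View pics/t2c.png

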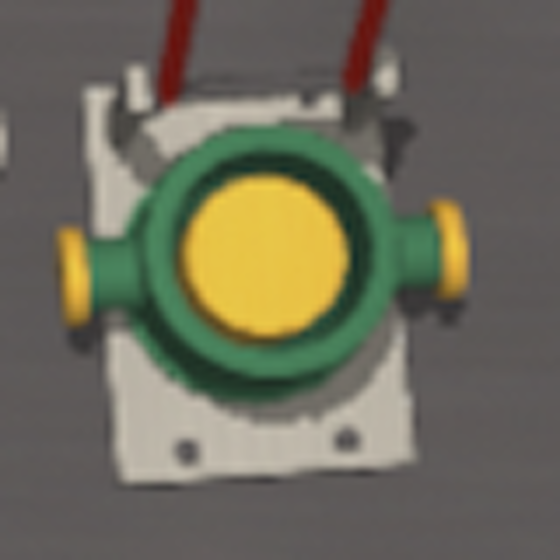

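View pics/t2.png

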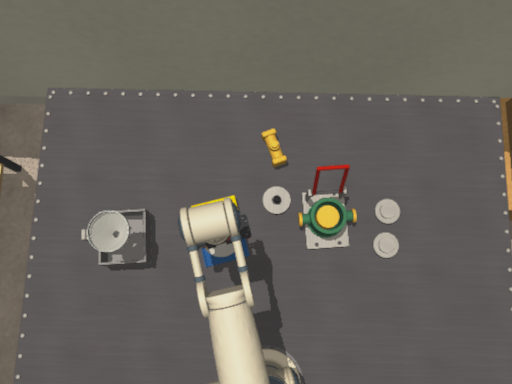

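Run:
```python
from h import *
im=cv2.imread("pics/t2.png"); c=eyes.get_calibration("top")
a=cv2.resize(im[180:260,290:370],None,fx=7,fy=7,interpolation=cv2.INTER_CUBIC)
P0=onz(c,(328.3,215.4),88); print(P0)
th=np.linspace(0,6.28,100)
for r,z,col in [(58,88,(0,0,255)),(46,88,(255,0,255))]:
    q=proj(c,np.c_[P0[0]+r*np.cos(th),P0[1]+r*np.sin(th),0*th+z])
    q=((q+.5-[290,180])*7-.5).round().astype(int); cv2.polylines(a,[q],True,col,1)
cv2.imwrite("pics/t2o.png",a)
```

```text
[ 522.34015094 -185.32218865   88.        ]
```

View pics/t2o.png

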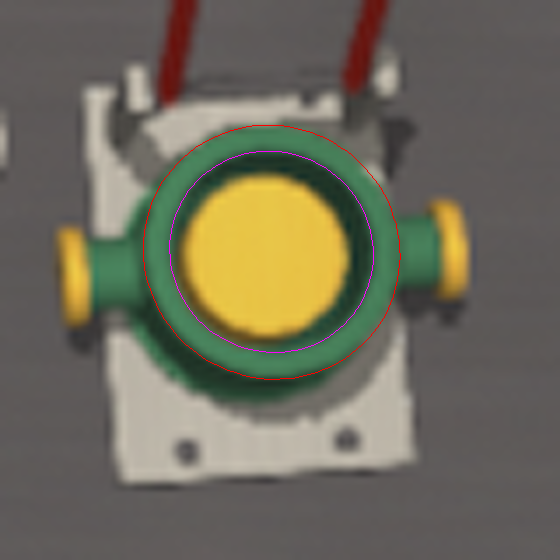

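```bash
python3 -m crank '[[0,0,0,0,0,0.051,255],[0,0,0,0,0,0.1,255],[0,0,0,0,0,0.051,255],[0,0,0,0,0,0,255],[0,0,0,0,0,0,255]]'
python3 - <<'E'
from h import *
tool([470,-20,190],3.218)
E
```

```text
time_s: 9.13
ee_pos: [439.7, 148.1, 175.4]
tcp_rot: [-3.138, -0.003, -3.063]
contact_force: [0.6, -0.4, -4.1]
grip_width: 0.315
pos [439.7 148.1 175.4] rot [-3.138e+00 -3.000e-03 -3.063e+00] t 9.13 F [ 0.6 -0.4 -4.1] w 27.7
tool shift mm [ -17. -170.  -14.]
turn tool [-0.004 -0.003  0.002]
shift after turn [ -17.3 -169.9  -14.6]
```

```bash
python3 -m crank '[[-0.001,-0.01,-0.001,0,0,0,255],[-0.002,-0.02,-0.002,0,0,0,255],[-0.003,-0.03,-0.003,0,0,0,255],[-0.003,-0.03,-0.003,0,0,0,255],[-0.003,-0.03,-0.003,0,0,0,255],[-0.003,-0.03,-0.002,0,0,0,255],[-0.002,-0.02,0,0,0,0,255],[0,0,0,0,0,0,255],[0,0,0,0,0,0,255],[0,0,0,0,0,0,255]]'
python3 - <<'E'
from h import *
im=eyes.get_image("wrist"); cv2.imwrite("pics/w6.png",im)
c=eyes.get_calibration("wrist")
th=np.linspace(0,6.28,100)
for r,z,col in [(58,88,(0,0,255)),(46,88,(255,0,255))]:
    q=proj(c,np.c_[522.3+r*np.cos(th),-185.3+r*np.sin(th),0*th+z]).round().astype(int); cv2.polylines(im,[q],True,col,1)
cv2.imwrite("pics/w6o.png",im)
tool([470,-20,190],3.218)
E
```

```text
time_s: 9.97
ee_pos: [470.1, -19.9, 191.7]
tcp_rot: [-3.139, -0.0, -3.065]
contact_force: [-0.5, 0.1, -4.3]
grip_width: 0.316
pos [470.1 -19.5 191.8] rot [-3.139 -0.    -3.064] t 10.02 F [-0.1  0.2 -4.1] w 27.7
tool shift mm [ 0.2 -0.5  1.8]
turn tool [-0.003 -0.     0.001]
shift after turn [ 0.2 -0.5  1.8]
```

View pics/w6o.png

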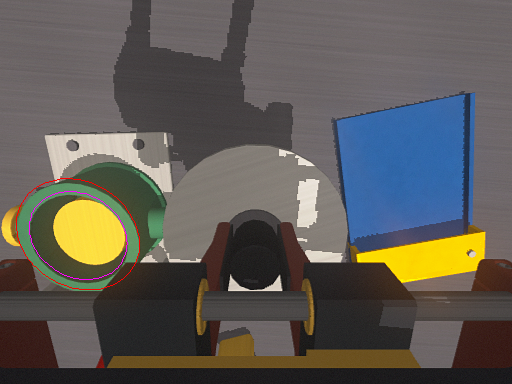

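Run:
```python
from h import *
c=eyes.get_calibration("wrist")
th=np.linspace(0,6.28,100)
out=[]
for X,Y in [(522.3,-185.3),(525.3,-184.3)]:
    im=cv2.imread("pics/w6.png")
    a=cv2.resize(im[165:305,0:170],None,fx=3.5,fy=3.5,interpolation=cv2.INTER_CUBIC)
    a=cv2.resize(im[165:305,5:155],None,fx=2.6,fy=2.6,interpolation=cv2.INTER_CUBIC)
    for r,z,col in [(58,88,(0,0,255)),(46,88,(255,0,255))]:
        q=proj(c,np.c_[X+r*np.cos(th),Y+r*np.sin(th),0*th+z]); q=((q+.5-[5,165])*2.6-.5).round().astype(int); cv2.polylines(a,[q],True,col,1)
    out.append(a)
cv2.imwrite("pics/w6c.png",np.hstack(out))
```

```text
(no output)
```

View pics/w6c.png

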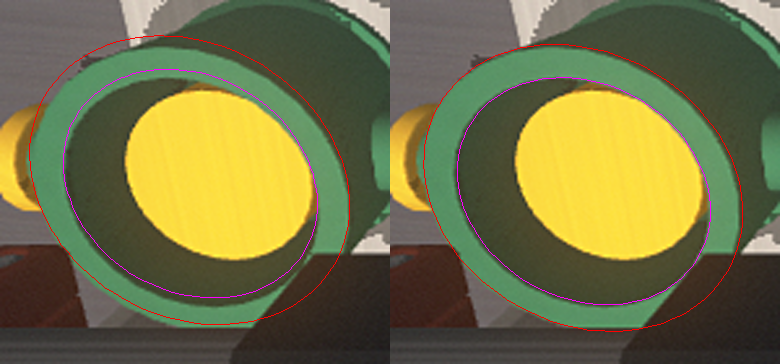

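Run:
```python
from h import *
c=eyes.get_calibration("wrist"); s=status.sense(); p=s["ee_pos"]; R=Rt.from_euler("xyz",s["tcp_rot"])
for uv in [(256,144.5),(163,215),(349.5,215),(165,200),(347.5,200)]:
    print(uv,R.inv().apply(onz(c,uv,p[2]-25.5)-p).round(1))
# nominal projection of disc around tool axis
th=np.linspace(0,6.28,13)[:7]
im=cv2.imread("pics/w6.png")
th=np.linspace(0,6.28,200)
q=proj(c,R.apply(np.c_[60*np.cos(th),60*np.sin(th),0*th+25.5])+p).round().astype(int)
cv2.polylines(im,[q],True,(0,0,255),1)
q=proj(c,R.apply(np.c_[14*np.cos(th),14*np.sin(th),0*th-10.5])+p).round().astype(int)
cv2.polylines(im,[q],True,(0,255,255),1)
cv2.imwrite("pics/w6d.png",cv2.resize(im[130:300,150:360],None,fx=3,fy=3))
tool([525.2,-184.3,190],3.218)
```

```text
(256, 144.5) [58.6  0.6 25.5]
(163, 215) [ 14.1 -58.3  25.7]
(349.5, 215) [14.4 59.9 25.3]
(165, 200) [ 24.2 -56.1  25.7]
(347.5, 200) [24.4 57.7 25.3]
pos [470.1 -19.5 191.8] rot [-3.139 -0.    -3.064] t 10.02 F [-0.1  0.2 -4.1] w 27.7
tool shift mm [ -42.2 -168.6    2.2]
turn tool [-0.003 -0.     0.001]
shift after turn [ -42.3 -168.5    1.8]
```

View pics/w6d.png

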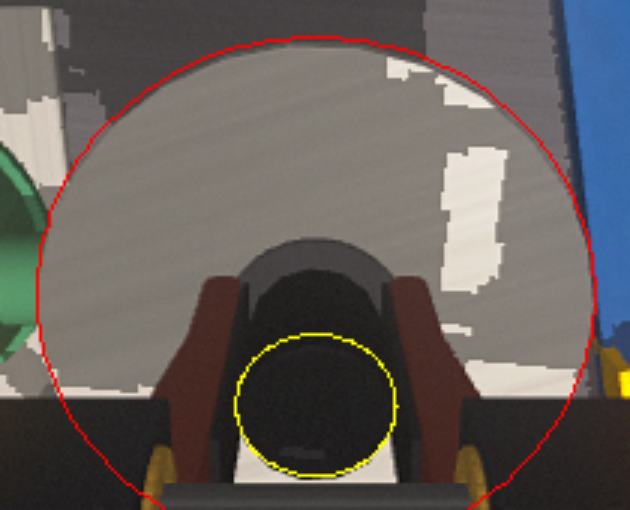

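```bash
python3 -m crank '[[-0.003,-0.012,0,0,0,0,255],[-0.006,-0.024,0,0,0,0,255],[-0.008,-0.032,0,0,0,0,255],[-0.008,-0.032,0,0,0,0,255],[-0.008,-0.032,0,0,0,0,255],[-0.0055,-0.024,0,0,0,0,255],[-0.003,-0.013,0,0,0,0,255],[0,0,0,0,0,0,255],[0,0,0,0,0,0,255],[0,0,0,0,0,0,255]]'
python3 - <<'E'
from h import *
tool([524.2,-184.8,127],3.218)
im=eyes.get_image("wrist"); cv2.imwrite("pics/w7.png",im)
im=eyes.get_image("scene"); cv2.imwrite("pics/s7.png",cv2.resize(im[90:230,160:340],None,fx=4,fy=4,interpolation=cv2.INTER_CUBIC))
tool([524.2,-184.8,127],3.218)
E
```

```text
time_s: 10.85
ee_pos: [524.6, -184.0, 192.6]
tcp_rot: [-3.139, 0.0, -3.064]
contact_force: [-0.2, 0.1, -4.4]
grip_width: 0.313
pos [ 524.6 -184.   192.6] rot [-3.139  0.    -3.064] t 10.85 F [-0.2  0.1 -4.4] w 27.5
tool shift mm [ 0.5 -0.6 65.6]
turn tool [-0.002  0.     0.001]
shift after turn [ 0.4 -0.8 65.6]
pos [ 524.6 -183.9  192.9] rot [-3.139e+00  1.000e-03 -3.063e+00] t 10.95 F [ 0.4  0.2 -5.3] w 27.3
tool shift mm [ 0.5 -0.7 65.9]
turn tool [-0.003  0.001  0.002]
shift after turn [ 0.5 -0.9 65.9]
```

View pics/s7.png

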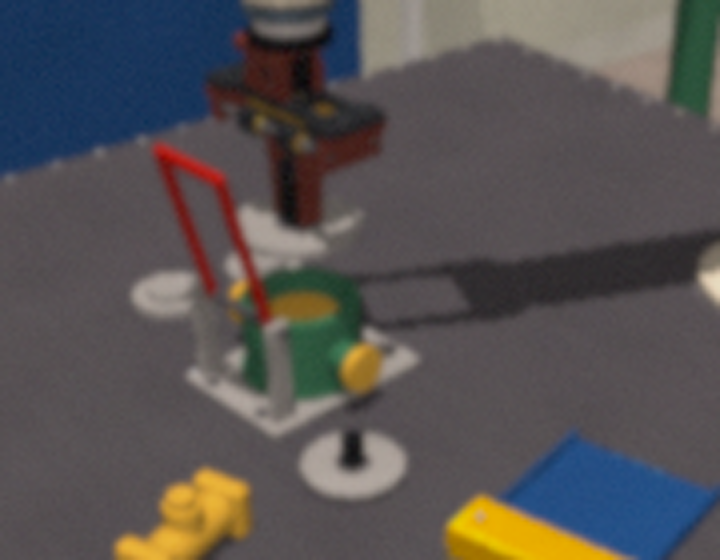

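View pics/w7.png

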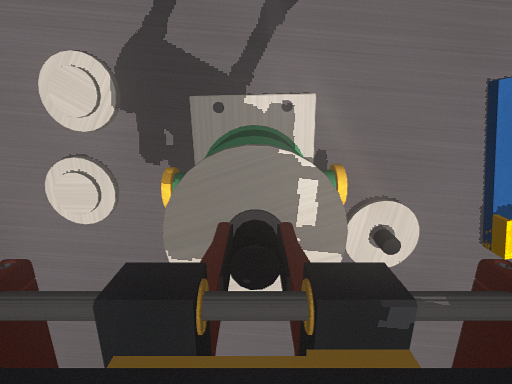

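```bash
python3 -m crank '[[0.0004,-0.0007,0.006,0,0,0,255],[0,0,0.012,0,0,0,255],[0,0,0.015,0,0,0,255],[0,0,0.012,0,0,0,255],[0,0,0.008,0,0,0,255],[0,0,0.004,0,0,0,255],[0,0,0.002,0,0,0,255],[0,0,0,0,0,0,255],[0,0,0,0,0,0,255]]'
python3 - <<'E'
from h import *
tool([524.2,-184.8,121.5],3.218)
im=eyes.get_image("wrist"); cv2.imwrite("pics/w8.png",im)
tool([524.2,-184.8,121.5],3.218)
E
```

```text
time_s: 11.7
ee_pos: [524.6, -186.3, 134.3]
tcp_rot: [-3.138, 0.001, -3.065]
contact_force: [-0.4, 0.5, -4.9]
grip_width: 0.312
pos [ 524.6 -186.3  134.3] rot [-3.138e+00  1.000e-03 -3.065e+00] t 11.7 F [-0.4  0.5 -4.9] w 27.5
tool shift mm [ 0.3  1.6 12.8]
turn tool [-0.004  0.001 -0.   ]
shift after turn [ 0.3  1.5 12.8]
pos [ 524.7 -186.3  134.6] rot [-3.138e+00  2.000e-03 -3.065e+00] t 11.75 F [ 0.8  0.7 -3.8] w 27.6
tool shift mm [ 0.4  1.6 13.1]
turn tool [-0.004  0.002  0.   ]
shift after turn [ 0.4  1.6 13.1]
```

View pics/w8.png

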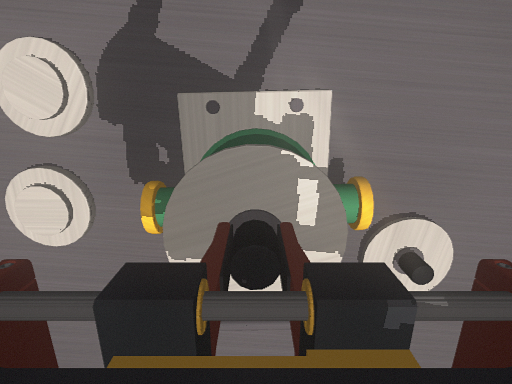

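```bash
python3 -m crank '[[0,0.0013,0.002,0,0,0,255],[0,0,0.002,0,0,0,255],[0,0,0.002,0,0,0,255],[0,0,0.002,0,0,0,255],[0,0,0,0,0,0,255],[0,0,0,0,0,0,255]]'
python3 -m crank '[[0,0,0.002,0,0,0,255],[0,0,0.0015,0,0,0,255],[0,0,0,0,0,0,255],[0,0,0,0,0,0,255]]'
python3 - <<'E'
from h import *
tool([524.2,-184.8,121.5],3.218)
E
```

```text
time_s: 12.25
ee_pos: [524.1, -184.8, 125.4]
tcp_rot: [-3.139, -0.0, -3.065]
contact_force: [-0.4, -0.3, -4.4]
grip_width: 0.315
time_s: 12.58
ee_pos: [524.2, -184.9, 122.0]
tcp_rot: [-3.138, 0.0, -3.065]
contact_force: [0.1, 0.3, -5.2]
grip_width: 0.314
pos [ 524.2 -184.9  122. ] rot [-3.138  0.    -3.065] t 12.58 F [ 0.1  0.3 -5.2] w 27.6
tool shift mm [-0.   0.1  0.5]
turn tool [-0.003  0.     0.   ]
shift after turn [-0.   0.1  0.5]
```

No contact yet, and the spigot is below the rim with no side force. I keep going down in small steps.

```bash
python3 -m crank '[[0,0,0.001,0,0,0,255],[0,0,0,0,0,0,255],[0,0,0,0,0,0,255]]'; python3 -m crank '[[0,0,0.001,0,0,0,255],[0,0,0,0,0,0,255],[0,0,0,0,0,0,255]]'
```

```text
time_s: 12.83
ee_pos: [524.4, -185.0, 121.6]
tcp_rot: [-3.138, 0.001, -3.065]
contact_force: [-0.1, 1.4, -2.4]
grip_width: 0.311
time_s: 13.08
ee_pos: [524.4, -185.0, 121.5]
tcp_rot: [-3.138, 0.001, -3.065]
contact_force: [-3.0, 1.2, 5.8]
grip_width: 0.314
```

Seated: contact at TCP 121.5 mm, as predicted. I open, check, then rise.

```bash
python3 -m crank '[[0,0,0,0,0,0,100],[0,0,0,0,0,0,100],[0,0,0,0,0,0,100],[0,0,0,0,0,0,100],[0,0,0,0,0,0,100],[0,0,0,0,0,0,100]]'; python3 -m crank '[[0,0,-0.01,0,0,0,100],[0,0,-0.02,0,0,0,100],[0,0,-0.03,0,0,0,100],[0,0,-0.03,0,0,0,100],[0,0,-0.03,0,0,0,100],[0,0,-0.03,0,0,0,100],[0,0,-0.02,0,0,0,100],[0,0,0,0,0,0,100],[0,0,0,0,0,0,100]]'
python3 - <<'E'
from h import *
tool([524.2,-184.8,121.5],3.218)
im=eyes.get_image("wrist"); cv2.imwrite("pics/w9.png",im)
im=eyes.get_image("scene"); cv2.imwrite("pics/s9.png",cv2.resize(im[90:230,160:340],None,fx=4,fy=4,interpolation=cv2.INTER_CUBIC))
E
```

```text
time_s: 13.58
ee_pos: [524.3, -184.9, 120.0]
tcp_rot: [-3.138, 0.0, -3.065]
contact_force: [-0.3, 0.1, 0.3]
grip_width: 0.609
time_s: 14.33
ee_pos: [524.6, -184.5, 292.0]
tcp_rot: [-3.137, 0.003, -3.065]
contact_force: [0.5, -0.9, -0.1]
grip_width: 0.605
pos [ 524.6 -184.5  292. ] rot [-3.137e+00  3.000e-03 -3.065e+00] t 14.33 F [ 0.5 -0.9 -0.1] w 53.2
tool shift mm [  1.    0.6 170.5]
turn tool [-0.005  0.003  0.   ]
shift after turn [  0.4  -0.2 170.5]
```

View pics/s9.png

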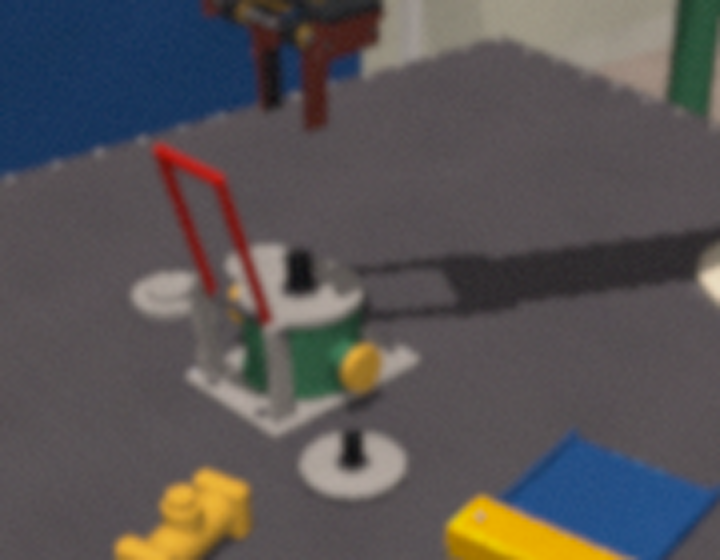

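View pics/w9.png

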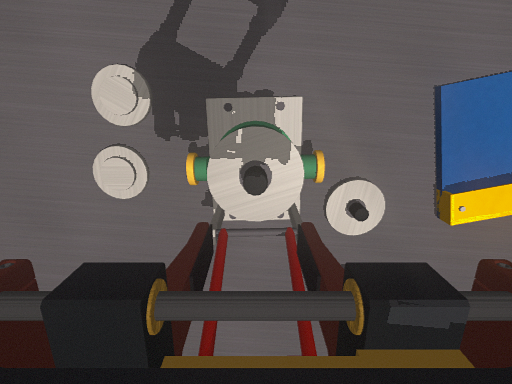

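```bash
python3 -m crank '[[0,0,-0.02,0,0,0.1,100],[0,0,-0.02,0,0,0.1208,100],[0,0,0,0,0,0.1208,100],[0,0,0,0,0,0.1208,100],[0,0,0,0,0,0.1208,100],[0,0,0,0,0,0.1208,100],[0,0,0,0,0,0.1208,100],[0,0,0,0,0,0.1208,100],[0,0,0,0,0,0.1208,100],[0,0,0,0,0,0.1208,100]]'; python3 -m crank '[[0,0,0,0,0,0.1208,100],[0,0,0,0,0,0.1208,100],[0,0,0,0,0,0.1208,100],[0,0,0,0,0,0.0218,100],[0,0.02,0,0,0,0,100],[0,0.025,0,0,0,0,100],[0,0.015,0,0,0,0,100],[0,0,0,0,0,0,100],[0,0,0,0,0,0,100]]'
python3 - <<'E'
from h import *
tool([638.5,-175.8,262],1.647)
im=eyes.get_image("wrist"); cv2.imwrite("pics/w10.png",im)
c=eyes.get_calibration("wrist")
tx=np.array([.997,.076]);ty=np.array([-.076,.997]);O=np.array([525.2,-184.3])
for a in (1.75,1.835):
  for y in (-42,0,42):
    xy=O+tx*(72-162*np.cos(a))+ty*y; print(a,y,xy.round(1),proj(c,[[*xy,102.5+162*np.sin(a)]]))
E
```

```text
time_s: 15.27
ee_pos: [523.8, -184.1, 327.7]
tcp_rot: [-3.138, 0.0, 2.025]
contact_force: [-0.1, -0.1, -0.3]
grip_width: 0.605
time_s: 16.02
ee_pos: [583.9, -179.5, 328.0]
tcp_rot: [-3.138, 0.002, 1.649]
contact_force: [-0.2, -0.1, -0.2]
grip_width: 0.611
pos [ 583.9 -179.5  328. ] rot [-3.138e+00  2.000e-03  1.649e+00] t 16.02 F [-0.2 -0.1 -0.2] w 53.7
tool shift mm [-0.4 54.9 65.9]
turn tool [-0.003  0.002  0.002]
shift after turn [-0.4 54.7 66. ]
1.75 -42 [ 629.  -218.5] [[305.81446729 259.79481642]]
1.75 0 [ 625.8 -176.6] [[308.72721489 212.5298408 ]]
1.75 42 [ 622.6 -134.8] [[311.97676943 159.79951963]]
1.835 -42 [ 642.4 -217.5] [[321.129952   257.98056304]]
1.835 0 [ 639.2 -175.6] [[324.83161464 211.22484399]]
1.835 42 [ 636.  -133.7] [[328.95549624 159.13607521]]
```

View pics/w10.png

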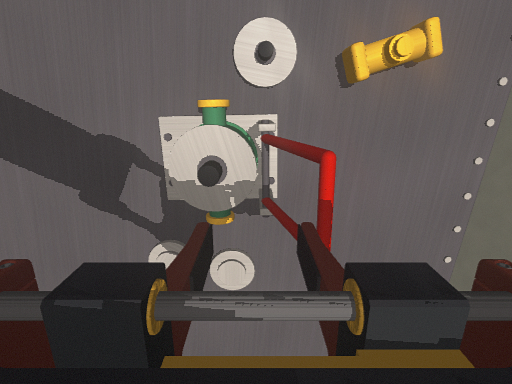

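The bar lies along (328,159) to (325,212), which matches an angle of 1.835. I move above it and down so the fingers straddle it.

```bash
python3 -m crank '[[0,0.015,0,0,0,0,100],[0,0.025,0,0,0,0,100],[0,0.015,0,0,0,0,100],[0,0,0.02,0,0,0,100],[0,0,0.02,0,0,0,100],[0,0,0.015,0,0,0,100],[0,0,0.004,0,0,0,100],[0,0,0,0,0,0,100],[0,0,0,0,0,0,100]]'
python3 - <<'E'
from h import *
tool([639.2,-175.6,268],1.647)
im=eyes.get_image("wrist"); cv2.imwrite("pics/w11.png",im)
im=eyes.get_image("scene"); cv2.imwrite("pics/s11.png",cv2.resize(im[90:230,160:340],None,fx=4,fy=4,interpolation=cv2.INTER_CUBIC))
E
```

```text
time_s: 16.82
ee_pos: [638.3, -175.9, 272.4]
tcp_rot: [3.14, 0.004, 1.647]
contact_force: [0.5, 0.3, -0.2]
grip_width: 0.606
pos [ 638.3 -175.9  272.4] rot [3.14  0.004 1.647] t 16.82 F [ 0.5  0.3 -0.2] w 53.3
tool shift mm [0.2 0.9 4.4]
turn tool [ 0.001  0.004 -0.   ]
shift after turn [0.2 0.9 4.4]
```

View pics/w11.png

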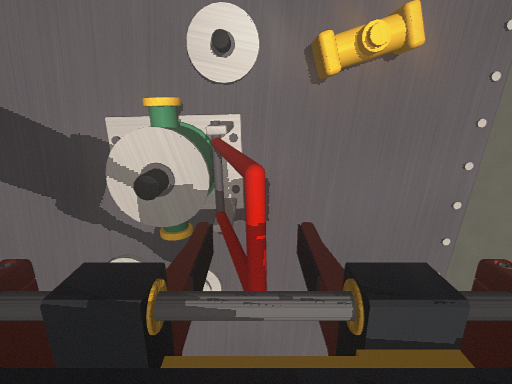

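View pics/s11.png

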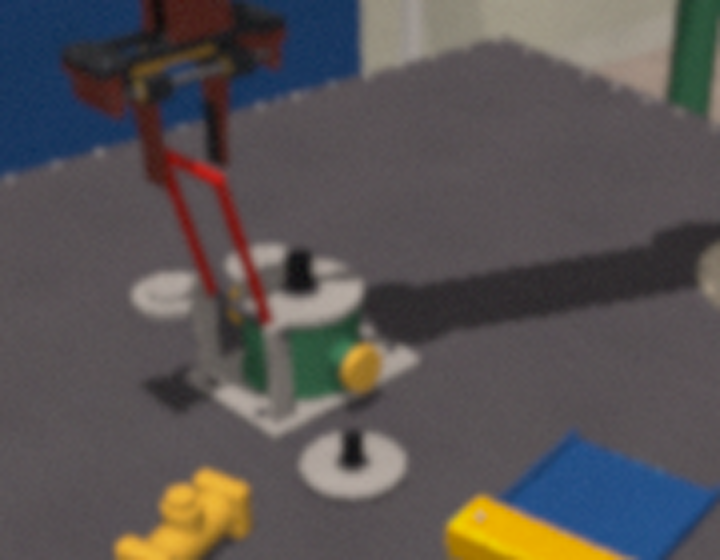

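```bash
python3 -m crank '[[0,0.0005,0.004,0,0,0,100],[0,0,0,0,0,0,255],[0,0,0,0,0,0,255],[0,0,0,0,0,0,255],[0,0,0,0,0,0,255],[0,0,0,0,0,0,255],[0,0,0,0,0,0,255],[0,0,0,0,0,0,255]]'; python3 -m crank '[[0,0,0,0,0,0,255],[0,0,0,0,0,0,255],[0,0,0,0,0,0,255],[0,0,0,0,0,0,255]]'
python3 - <<'E'
from h import *
O=np.array([525.2,-184.3]);tx=np.array([.997,.076])
tool([639,-175.6,268],1.647)
s=status.sense();r=np.array([s["ee_pos"][:2]-O]); print("trap x",r@tx)
A=1.835-np.linspace(0,1.835,25)
y=162*-np.cos(A); z=162*np.sin(A)
print(np.c_[A[1:],np.diff(y),-np.diff(z)].round(2))
E
```

```text
time_s: 17.58
ee_pos: [639.3, -175.7, 267.2]
tcp_rot: [3.141, 0.003, 1.647]
contact_force: [0.9, 0.7, 0.6]
grip_width: 0.129
time_s: 17.92
ee_pos: [639.3, -175.7, 267.2]
tcp_rot: [3.141, 0.003, 1.647]
contact_force: [0.1, 0.1, -0.5]
grip_width: 0.127
pos [ 639.3 -175.7  267.2] rot [3.141e+00 3.000e-03 1.647e+00] t 17.92 F [ 0.1  0.1 -0.5] w 11.2
tool shift mm [ 0.1 -0.3 -0.8]
turn tool [ 0.     0.003 -0.   ]
shift after turn [ 0.1 -0.3 -0.8]
trap x [114.41339032]
[[  1.76 -12.07  -2.77]
 [  1.68 -12.25  -1.84]
 [  1.61 -12.35  -0.9 ]
 [  1.53 -12.38   0.04]
 [  1.45 -12.34   0.99]
 [  1.38 -12.23   1.93]
 [  1.3  -12.05   2.86]
 [  1.22 -11.8    3.77]
 [  1.15 -11.47   4.66]
 [  1.07 -11.08   5.52]
 [  0.99 -10.63   6.35]
 [  0.92 -10.11   7.15]
 [  0.84  -9.54   7.9 ]
 [  0.76  -8.91   8.6 ]
 [  0.69  -8.22   9.26]
 [  0.61  -7.49   9.86]
 [  0.54  -6.72  10.4 ]
 [  0.46  -5.9   10.89]
 [  0.38  -5.06  11.3 ]
 [  0.31  -4.18  11.66]
 [  0.23  -3.27  11.94]
 [  0.15  -2.35  12.16]
 [  0.08  -1.42  12.3 ]
 [  0.    -0.47  12.37]]
```

Bar gripped at 11–12 mm. I follow the arc in checked segments.

```bash
python3 -m crank '[[0,-0.012,-0.0028,0,0,0,255],[0,-0.0122,-0.0018,0,0,0,255],[0,-0.0123,-0.0009,0,0,0,255],[0,-0.0124,0,0,0,0,255],[0,-0.0123,0.001,0,0,0,255],[0,-0.0122,0.0019,0,0,0,255],[0,-0.0121,0.0029,0,0,0,255],[0,-0.0118,0.0038,0,0,0,255],[0,0,0,0,0,0,255],[0,0,0,0,0,0,255]]'
cat >> h.py <<'E'
def arc(d=8.2,n=None,end=0):
    s=status.sense();p=s["ee_pos"];O=np.array([525.2,-184.3]);tx=np.array([.997,.076])
    x=(p[:2]-O)@tx-72; z=p[2]-d-102.5; a=np.arctan2(z,-x)
    print("F",s["contact_force"].round(1),"w",round(s["grip_width"]*88,1),"t",s["time_s"],"rot",s["tcp_rot"].round(3),"r",np.hypot(x,z).round(1),"angle",a.round(3))
    A=np.linspace(a,end,n+1) if n else [a]
    print(np.c_[A[1:],np.diff(-162*np.cos(A)),-np.diff(162*np.sin(A))].round(2))
    if n: print("first row extra", (-162*np.cos(a)-x).round(1), -(162*np.sin(a)-z).round(1))
E
python3 - <<'E'
from h import *
arc(n=16)
E
```

```text
time_s: 18.75
ee_pos: [541.6, -183.8, 264.3]
tcp_rot: [3.141, 0.005, 1.645]
contact_force: [-4.7, -4.2, 6.5]
grip_width: 0.13
F [-4.7 -4.2  6.5] w 11.4 t 18.75 rot [3.141 0.005 1.645] r 163.4 angle 1.223
[[  1.15 -11.47   4.66]
 [  1.07 -11.08   5.52]
 [  0.99 -10.63   6.35]
 [  0.92 -10.11   7.15]
 [  0.84  -9.54   7.9 ]
 [  0.76  -8.91   8.6 ]
 [  0.69  -8.22   9.26]
 [  0.61  -7.49   9.86]
 [  0.54  -6.72  10.4 ]
 [  0.46  -5.9   10.88]
 [  0.38  -5.05  11.3 ]
 [  0.31  -4.18  11.66]
 [  0.23  -3.27  11.94]
 [  0.15  -2.35  12.16]
 [  0.08  -1.42  12.3 ]
 [  0.    -0.47  12.37]]
first row extra 0.5 1.3
```

```bash
python3 -m crank '[[0,-0.0112,0.0055,0,0,0,255],[0,-0.0111,0.0055,0,0,0,255],[0,-0.0106,0.0064,0,0,0,255],[0,-0.0101,0.0072,0,0,0,255],[0,-0.0095,0.0079,0,0,0,255],[0,-0.0089,0.0086,0,0,0,255],[0,-0.0082,0.0093,0,0,0,255],[0,-0.0075,0.0099,0,0,0,255],[0,0,0,0,0,0,255],[0,0,0,0,0,0,255]]'
python3 - <<'E'
from h import *
arc(n=8)
im=eyes.get_image("scene"); cv2.imwrite("pics/s12.png",cv2.resize(im[90:230,160:340],None,fx=4,fy=4,interpolation=cv2.INTER_CUBIC))
E
```

```text
time_s: 19.58
ee_pos: [464.9, -190.4, 202.2]
tcp_rot: [-3.14, 0.005, 1.645]
contact_force: [-3.8, -6.0, -0.1]
grip_width: 0.131
F [-3.8 -6.  -0.1] w 11.5 t 19.5833 rot [-3.14   0.005  1.645] r 161.1 angle 0.604
[[ 0.53 -6.56 10.32]
 [ 0.45 -5.76 10.79]
 [ 0.38 -4.93 11.19]
 [ 0.3  -4.08 11.53]
 [ 0.23 -3.19 11.81]
 [ 0.15 -2.29 12.01]
 [ 0.08 -1.38 12.15]
 [ 0.   -0.46 12.22]]
first row extra -0.7 -0.5
```

View pics/s12.png

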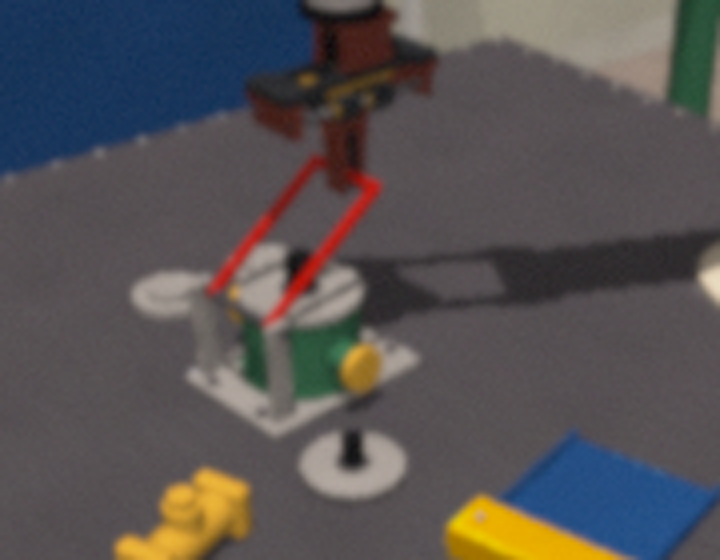

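The bail is swinging down and its legs straddle the knob. I continue to just short of closed.

```bash
python3 -m crank '[[0,-0.0069,0.01,0,0,0,255],[0,-0.0058,0.0108,0,0,0,255],[0,-0.0049,0.0112,0,0,0,255],[0,-0.0041,0.0115,0,0,0,255],[0,-0.0032,0.0118,0,0,0,255],[0,-0.0023,0.012,0,0,0,255],[0,-0.0014,0.010,0,0,0,255],[0,0,0,0,0,0,255],[0,0,0,0,0,0,255]]'
python3 - <<'E'
from h import *
arc(n=2)
E
```

```text
time_s: 20.38
ee_pos: [436.8, -192.6, 124.4]
tcp_rot: [-3.14, 0.005, 1.646]
contact_force: [-2.1, -5.8, -2.3]
grip_width: 0.127
F [-2.1 -5.8 -2.3] w 11.2 t 20.3833 rot [-3.14   0.005  1.646] r 161.3 angle 0.085
[[ 0.04 -0.44  6.85]
 [ 0.   -0.15  6.86]]
first row extra -0.6 -0.1
```

```bash
python3 -m crank '[[0,-0.0006,0.004,0,0,0,255],[0,0,0.004,0,0,0,255],[0,0,0.002,0,0,0,255],[0,0,0,0,0,0,255],[0,0,0,0,0,0,255]]'; python3 -m crank '[[0,0,0.002,0,0,0,255],[0,0,0,0,0,0,255],[0,0,0,0,0,0,255]]';python3 -m crank '[[0,0,0.0015,0,0,0,255],[0,0,0,0,0,0,255],[0,0,0,0,0,0,255]]'
python3 - <<'E'
from h import *
arc(n=2)
E
```

```text
time_s: 20.8
ee_pos: [436.1, -192.5, 114.9]
tcp_rot: [-3.139, 0.005, 1.646]
contact_force: [-3.1, -5.3, -0.5]
grip_width: 0.127
time_s: 21.05
ee_pos: [436.0, -192.6, 113.0]
tcp_rot: [-3.139, 0.005, 1.646]
contact_force: [-4.1, -6.3, -0.1]
grip_width: 0.121
time_s: 21.3
ee_pos: [436.0, -192.5, 111.7]
tcp_rot: [-3.139, 0.005, 1.646]
contact_force: [-4.8, -5.1, 1.0]
grip_width: 0.126
F [-4.8 -5.1  1. ] w 11.1 t 21.3 rot [-3.139  0.005  1.646] r 161.6 angle 0.006
[[ 0.  -0.   0.5]
 [ 0.  -0.   0.5]]
first row extra -0.4 -0.0
```

```bash
python3 -m crank '[[0,0,0.0012,0,0,0,255],[0,0,0,0,0,0,255],[0,0,0,0,0,0,255]]';python3 -m crank '[[0,0,0.001,0,0,0,255],[0,0,0,0,0,0,255],[0,0,0,0,0,0,255]]'
```

```text
time_s: 21.55
ee_pos: [436.0, -192.6, 110.5]
tcp_rot: [-3.139, 0.005, 1.646]
contact_force: [-5.1, -5.4, 1.0]
grip_width: 0.128
time_s: 21.8
ee_pos: [435.9, -192.6, 109.6]
tcp_rot: [-3.139, 0.005, 1.646]
contact_force: [-5.3, -4.9, 0.9]
grip_width: 0.129
```

```bash
python3 -m crank '[[0,0,0.001,0,0,0,255],[0,0,0,0,0,0,255],[0,0,0,0,0,0,255]]';python3 -m crank '[[0,0,0.001,0,0,0,255],[0,0,0,0,0,0,255],[0,0,0,0,0,0,255]]'
python3 - <<'E'
from h import *
arc()
im=eyes.get_image("wrist"); cv2.imwrite("pics/w13.png",im)
im=eyes.get_image("scene"); cv2.imwrite("pics/s13.png",cv2.resize(im[120:210,180:300],None,fx=6,fy=6,interpolation=cv2.INTER_CUBIC))
E
```

```text
time_s: 22.05
ee_pos: [435.9, -192.6, 108.5]
tcp_rot: [-3.139, 0.005, 1.646]
contact_force: [-4.8, -5.3, 0.9]
grip_width: 0.124
time_s: 22.3
ee_pos: [435.9, -192.6, 107.5]
tcp_rot: [-3.139, 0.005, 1.646]
contact_force: [-4.8, -4.5, 1.5]
grip_width: 0.132
F [-4.8 -4.5  1.5] w 11.6 t 22.3 rot [-3.139  0.005  1.646] r 161.7 angle -0.02
[]
```

View pics/s13.png

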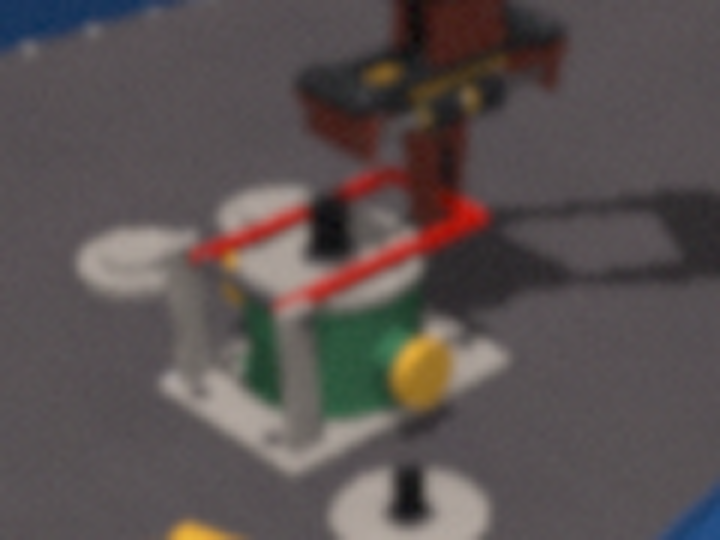

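View pics/w13.png

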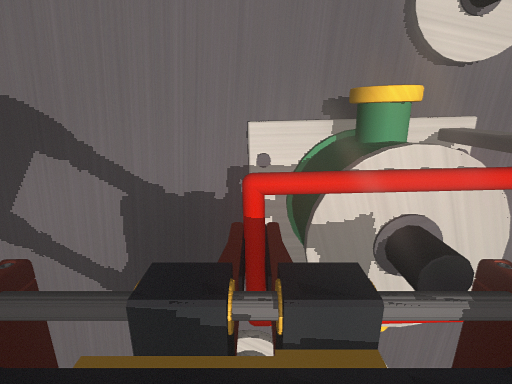

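Run:
```python
from h import *
tx=np.array([.997,.076]);ty=np.array([-.076,.997]);O=np.array([525.2,-184.3])
for n in("wrist","scene"):
  c=eyes.get_calibration(n)
  for a in (-.05,0,.05,.1):
    xy=O+tx*(72-162*np.cos(a))+ty*42; xm=O+tx*(72-81*np.cos(a))+ty*42
    q=proj(c,[[*xy,102.5+162*np.sin(a)],[*xm,102.5+81*np.sin(a)],[*(O+tx*72+ty*42),102.5]]); print(n,a,q.round(1).tolist())
```

```text
wrist -0.05 [[254.8, 173.7], [402.9, 175.5], [559.1, 177.3]]
wrist 0 [[254.4, 177.2], [406.6, 177.2], [559.1, 177.3]]
wrist 0.05 [[254.8, 181.0], [410.8, 179.1], [559.1, 177.3]]
wrist 0.1 [[256.0, 185.2], [415.6, 181.1], [559.1, 177.3]]
scene -0.05 [[259.4, 158.3], [243.4, 164.5], [226.3, 171.1]]
scene 0 [[259.4, 156.5], [243.4, 163.5], [226.3, 171.1]]
scene 0.05 [[259.3, 154.6], [243.3, 162.6], [226.3, 171.1]]
scene 0.1 [[259.2, 152.8], [243.2, 161.7], [226.3, 171.1]]
```

Run:
```python
from h import *
im=cv2.imread("pics/w13.png"); h=cv2.cvtColor(im,cv2.COLOR_BGR2HSV)
m=((h[...,0]<8)|(h[...,0]>172))&(h[...,1]>180)&(h[...,2]>90)
for x in (280,300,350,400,450,500):
    y=np.nonzero(m[150:215,x])[0]+150; print(x,y.min(),y.max(),(y.min()+y.max())/2)
c=eyes.get_calibration("wrist")
tx=np.array([.997,.076]);ty=np.array([-.076,.997]);O=np.array([525.2,-184.3])
for a in (0,.03,.06,.09):
  f=[]
  for u in (280,350,450,500):
    best=min(((abs(q[0]-u),q[1],r) for r in range(5,163) for q in proj(c,[[*(O+tx*(72-r*np.cos(a))+ty*42),102.5+r*np.sin(a)]])))
    f.append((u,round(best[1],1)))
  print(a,f)
cv2.imwrite("pics/w13c.png",cv2.resize(im[150:330,200:400],None,fx=3.3,fy=3.3,interpolation=cv2.INTER_CUBIC))
```

```text
280 173 193 183.0
300 172 193 182.5
350 172 192 182.0
400 170 191 180.5
450 169 190 179.5
500 167 188 177.5
0 [(280, np.float64(177.2)), (350, np.float64(177.2)), (450, np.float64(177.3)), (500, np.float64(177.3))]
0.03 [(280, np.float64(179.2)), (350, np.float64(178.7)), (450, np.float64(178.1)), (500, np.float64(177.7))]
0.06 [(280, np.float64(181.4)), (350, np.float64(180.4)), (450, np.float64(178.9)), (500, np.float64(178.2))]
0.09 [(280, np.float64(183.8)), (350, np.float64(182.2)), (450, np.float64(179.8)), (500, np.float64(178.7))]
```

View pics/w13c.png

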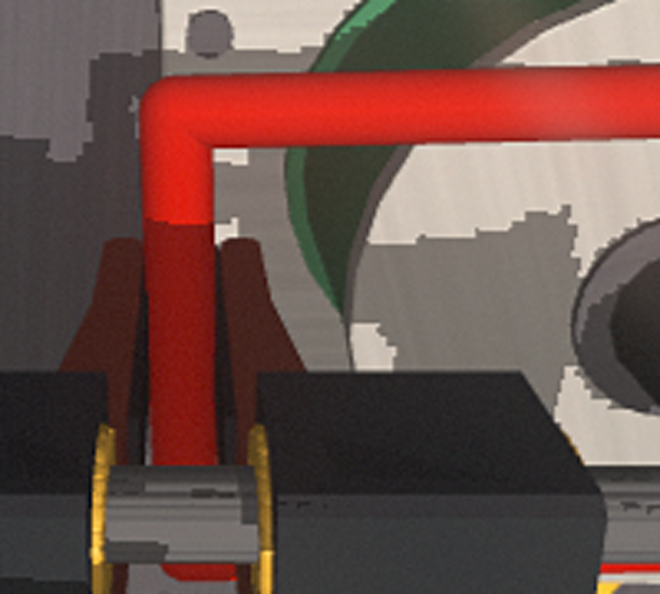

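The estimates disagree. Arm position gives -0.02, while the leg slope in the wrist view suggests 0.05–0.09. There is also no closing force yet. I keep pressing down gently.

```bash
python3 -m crank '[[0,0,0.0015,0,0,0,255],[0,0,0,0,0,0,255],[0,0,0,0,0,0,255]]';python3 -m crank '[[0,0,0.0015,0,0,0,255],[0,0,0,0,0,0,255],[0,0,0,0,0,0,255]]'; python3 -m crank '[[0,0,0.0015,0,0,0,255],[0,0,0,0,0,0,255],[0,0,0,0,0,0,255]]'
python3 - <<'E'
from h import *
arc()
im=eyes.get_image("wrist"); cv2.imwrite("pics/w14.png",im); h=cv2.cvtColor(im,cv2.COLOR_BGR2HSV)
m=((h[...,0]<8)|(h[...,0]>172))&(h[...,1]>180)&(h[...,2]>90)
for x in (280,300,350,400,450,500):
    y=np.nonzero(m[150:215,x])[0]+150; print(x,y.min(),y.max(),(y.min()+y.max())/2)
E
```

```text
time_s: 22.65
ee_pos: [435.9, -192.6, 106.0]
tcp_rot: [-3.139, 0.005, 1.646]
contact_force: [-5.6, -5.1, 0.3]
grip_width: 0.131
time_s: 22.9
ee_pos: [435.9, -192.6, 105.6]
tcp_rot: [-3.139, 0.005, 1.646]
contact_force: [-8.4, -3.6, 6.3]
grip_width: 0.13
time_s: 23.15
ee_pos: [435.9, -192.6, 105.4]
tcp_rot: [-3.14, 0.005, 1.646]
contact_force: [-9.9, -1.8, 12.1]
grip_width: 0.126
F [-9.9 -1.8 12.1] w 11.1 t 23.15 rot [-3.14   0.005  1.646] r 161.7 angle -0.033
[]
280 173 193 183.0
300 172 193 182.5
350 172 192 182.0
400 171 191 181.0
450 170 190 180.0
500 168 189 178.5
```

Firm contact now: Fz rose to 12 N and motion stopped, so the bail is on the lid. I open only to about 20 mm, because the disc edge is close, and rise.

```bash
python3 -m crank '[[0,0,0,0,0,0,197],[0,0,0,0,0,0,197],[0,0,0,0,0,0,197],[0,0,0,0,0,0,197]]'
python3 - <<'E'
from h import *
arc()
im=eyes.get_image("wrist"); cv2.imwrite("pics/w15.png",cv2.resize(im[150:330,200:400],None,fx=3.3,fy=3.3,interpolation=cv2.INTER_CUBIC))
E
```

```text
time_s: 23.53
ee_pos: [436.6, -191.2, 102.7]
tcp_rot: [-3.141, 0.002, 1.647]
contact_force: [0.1, 0.1, -1.2]
grip_width: 0.227
F [ 0.1  0.1 -1.2] w 20.0 t 23.5333 rot [-3.141e+00  2.000e-03  1.647e+00] r 161.0 angle -0.05
[]
```

View pics/w15.png

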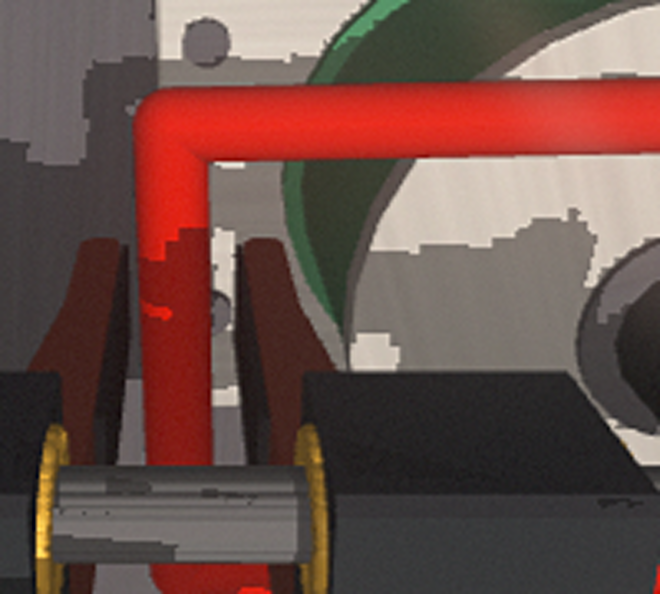

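Both fingers are clear of the bar and the disc. I rise straight up.

```bash
python3 -m crank '[[0,0,-0.005,0,0,0,197],[0,0,-0.01,0,0,0,197],[0,0,-0.02,0,0,0,197],[0,0,-0.03,0,0,0,197],[0,0,-0.03,0,0,0,197],[0,0,-0.03,0,0,0,197],[0,0,-0.03,0,0,0,197],[0,0,-0.02,0,0,0,197],[0,0,0,0,0,0,197],[0,0,0,0,0,0,197]]'
python3 - <<'E'
from h import *
arc()
im=eyes.get_image("wrist"); cv2.imwrite("pics/w16.png",im)
c=eyes.get_calibration("wrist")
im=eyes.get_image("scene"); cv2.imwrite("pics/s16.png",cv2.resize(im[120:210,180:300],None,fx=6,fy=6,interpolation=cv2.INTER_CUBIC))
tx=np.array([.997,.076]);ty=np.array([-.076,.997]);O=np.array([525.2,-184.3])
for n,cc in(("wrist",c),("scene",eyes.get_calibration("scene"))):
  for a in (-.05,0,.05,.1):
    P=[[*(O+tx*(72-162*np.cos(a))+ty*y),102.5+162*np.sin(a)] for y in(42,-42)]
    print(n,a,proj(cc,P).round(1).tolist())
E
```

```text
time_s: 24.42
ee_pos: [436.7, -191.3, 280.0]
tcp_rot: [3.138, 0.005, 1.647]
contact_force: [0.0, 0.6, -0.6]
grip_width: 0.228
F [ 0.   0.6 -0.6] w 20.1 t 24.4167 rot [3.138 0.005 1.647] r 233.5 angle 0.811
[]
wrist -0.05 [[254.1, 141.4], [254.1, 210.3]]
wrist 0 [[253.9, 142.2], [253.9, 212.7]]
wrist 0.05 [[254.1, 143.1], [254.1, 215.1]]
wrist 0.1 [[254.7, 144.0], [254.6, 217.7]]
scene -0.05 [[259.4, 158.3], [245.4, 150.9]]
scene 0 [[259.4, 156.5], [245.4, 149.1]]
scene 0.05 [[259.3, 154.6], [245.3, 147.3]]
scene 0.1 [[259.2, 152.8], [245.1, 145.5]]
```

View pics/s16.png

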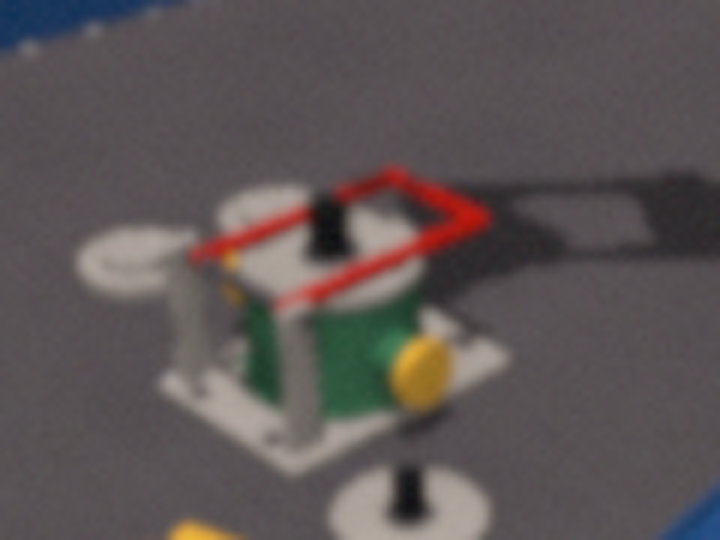

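View pics/w16.png

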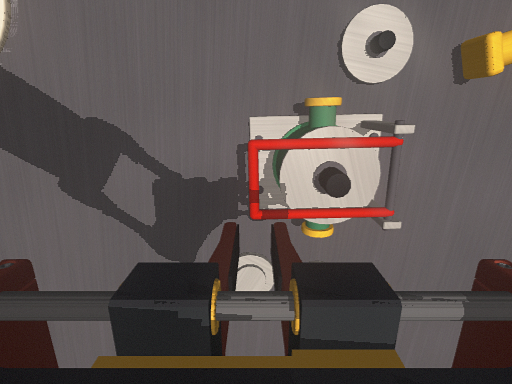

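The views put the angle near 0, and the lid looks seated. As a firm check, I close the fingers and touch the bar from above. Contact at TCP z of about 130.5 means the bar is level.

```bash
python3 -m crank '[[0,0,0.03,0,0,0,255],[0,0,0.03,0,0,0,255],[0,0,0.03,0,0,0,255],[0,0,0.03,0,0,0,255],[0,0,0.015,0,0,0,255],[0,0,0,0,0,0,255],[0,0,0,0,0,0,255]]'; python3 -m crank '[[0,0,0.005,0,0,0,255],[0,0,0,0,0,0,255],[0,0,0,0,0,0,255]]'; python3 -m crank '[[0,0,0.004,0,0,0,255],[0,0,0,0,0,0,255],[0,0,0,0,0,0,255]]'
```

```text
time_s: 25.1
ee_pos: [435.3, -190.9, 141.2]
tcp_rot: [-3.138, 0.001, 1.647]
contact_force: [-0.6, 0.2, 0.5]
grip_width: 0.004
time_s: 25.35
ee_pos: [436.8, -191.7, 139.3]
tcp_rot: [3.14, 0.004, 1.647]
contact_force: [0.0, 0.6, -0.1]
grip_width: 0.001
time_s: 25.6
ee_pos: [436.4, -191.5, 134.3]
tcp_rot: [3.141, 0.003, 1.647]
contact_force: [0.1, -0.1, 0.0]
grip_width: 0.005
```

```bash
python3 -m crank '[[0,0,0.002,0,0,0,255],[0,0,0,0,0,0,255],[0,0,0,0,0,0,255]]'; python3 -m crank '[[0,0,0.0015,0,0,0,255],[0,0,0,0,0,0,255],[0,0,0,0,0,0,255]]';  python3 -m crank '[[0,0,0.0015,0,0,0,255],[0,0,0,0,0,0,255],[0,0,0,0,0,0,255]]'
```

```text
time_s: 25.85
ee_pos: [436.4, -191.5, 132.1]
tcp_rot: [3.141, 0.003, 1.647]
contact_force: [-0.4, -0.3, -0.2]
grip_width: 0.006
time_s: 26.1
ee_pos: [436.4, -191.5, 130.7]
tcp_rot: [3.141, 0.003, 1.647]
contact_force: [-0.4, -0.7, -0.1]
grip_width: 0.001
time_s: 26.35
ee_pos: [436.5, -191.6, 129.9]
tcp_rot: [3.141, 0.004, 1.647]
contact_force: [-0.5, 0.9, 3.9]
grip_width: 0.006
```

Contact came at TCP 129.9–130.5 mm, so the bar's centre is at about 102 mm and the angle is about 0. I retreat upward, take a last look and hand in.

```bash
python3 -m crank '[[0,0,-0.01,0,0,0,255],[0,0,-0.02,0,0,0,255],[0,0,-0.03,0,0,0,255],[0,0,-0.03,0,0,0,255],[0,0,-0.03,0,0,0,255],[0,0,-0.03,0,0,0,255],[0,0,-0.02,0,0,0,255],[0,0,0,0,0,0,255],[0,0,0,0,0,0,255],[0,0,0,0,0,0,255]]'
python3 - <<'E'
from h import *
arc()
im=eyes.get_image("wrist"); 
c=eyes.get_calibration("wrist"); th=np.linspace(0,6.28,100)
q=proj(c,np.c_[525.2+60*np.cos(th),-184.3+60*np.sin(th),0*th+96]).round().astype(int); cv2.polylines(im,[q],True,(255,0,255),1)
cv2.imwrite("pics/w17.png",im)
E
```

```text
time_s: 27.18
ee_pos: [436.2, -191.0, 298.1]
tcp_rot: [-3.141, 0.002, 1.647]
contact_force: [-0.0, 1.0, 0.2]
grip_width: 0.008
F [-0.   1.   0.2] w 0.7 t 27.1833 rot [-3.141e+00  2.000e-03  1.647e+00] r 247.2 angle 0.86
[]
```

View pics/w17.png

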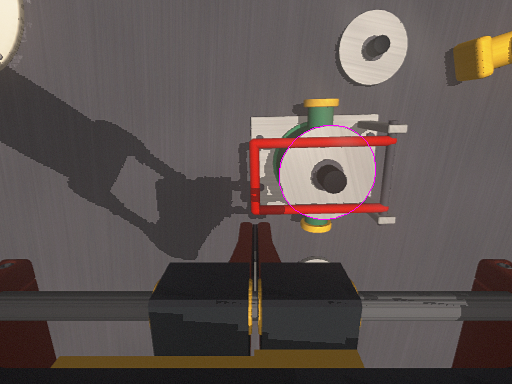

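The lid's disc coincides with the predicted seated outline, centred at about (327,172). The bail frames the knob, and the robot is clear.

```bash
python3 -c "
from rig import finish_job
print(finish_job())"
```

```text
the job is handed in; nothing more can be done
None
```

The trap is closed up and the job is handed in at about 27 s. No verdict was reported, so success rests on my own checks below.

I gripped the larger lid by its knob and slid it about 52 mm forward, clear of the lip. I then lowered it onto the trap body, released it with the bail still up, swung the bail down and let go.

**Last checks**
- **Lid seat:** first contact came at the height expected for a flush lid. The final wrist picture shows the disc on its predicted outline, centred on the trap.
- **Bail:** touching the crossbar from above put its centre at about 102 mm, which means an angle of about 0. The limit is 0.05 rad.
- **Robot:** clear of everything, with force readings near zero.
- **Bystanders:** the moves stayed clear of them, and the valve, the caps and the catch box with its funnel were never touched as far as the pictures show.

**What disagreed or went wrong**
- **Top camera:** it read about 3 mm short in x against the wrist camera. I went with the wrist camera.
- **Bail angle while closing:** the arm position gave about -0.02 rad, while the slope of the bail leg in the wrist picture suggested 0.05 to 0.09. The touch on the bar settled it.
- **Early turn:** one turn at the start ran into the last joint's range, so the tool moved off its commanded position (no contact). I corrected it before reaching for the lid.

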